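# Load the boat carriage, lock the keeper and index it along its rail

## Task

Swing the half-shut keeper bar back out of the way and lay every combustion boat that is on the glass plate flat in a lane of its own in the carriage's tray, then swing the keeper bar over and down on top of them until it snaps shut. Then hold the release bar up, slide the carriage along its rail until it is opposite the upright pointed index plate, and let the bar drop so that the carriage catches in that notch. Leave the marker, the awl and the tape reel where they lie.

Things in the scene. Friction and masses are not known exactly. Their poses are not given: they have to be found in the camera images.
- boat_1: unglazed white ceramic combustion boat, an open trough 83 long, 21 wide, 12 mm high, 25 g, lying at the start on a 4 mm thick glass plate on the left half of the bench (top at z = 0.004); three or four of the four boats are present (an absent one reads None). Origin: centre of its underside; x along its length, z up. Either end may come first. Grasp it across its width (it holds well by its upper 6 mm)
- boat_2: unglazed white ceramic combustion boat, an open trough 83 long, 21 wide, 12 mm high, 25 g, lying at the start on a 4 mm thick glass plate on the left half of the bench (top at z = 0.004); three or four of the four boats are present (an absent one reads None). Origin: centre of its underside; x along its length, z up. Either end may come first. Grasp it across its width (it holds well by its upper 6 mm)
- boat_3: unglazed white ceramic combustion boat, an open trough 83 long, 21 wide, 12 mm high, 25 g, lying at the start on a 4 mm thick glass plate on the left half of the bench (top at z = 0.004); three or four of the four boats are present (an absent one reads None). Origin: centre of its underside; x along its length, z up. Either end may come first. Grasp it across its width (it holds well by its upper 6 mm)
- boat_4: unglazed white ceramic combustion boat, an open trough 83 long, 21 wide, 12 mm high, 25 g, lying at the start on a 4 mm thick glass plate on the left half of the bench (top at z = 0.004); three or four of the four boats are present (an absent one reads None). Origin: centre of its underside; x along its length, z up. Either end may come first. Grasp it across its width (it holds well by its upper 6 mm)
- lane_1 (a point): floor centre of tray lane 1 of 4 (lanes 1 to 4 run towards +y of the rail, 46 mm apart centre to centre). x along the lane, across the rail and away from the robot; y along the rail; z up. A lane is 28 mm wide and 90 mm long, its floor 34 mm above the bench. Its sides are 8 mm high plastic stubs only at its two ends (from 29 to 45 mm off the centre along x; open between them, room for fingers); 12 mm high lips close the ends. Moves with the carriage
- lane_2 (a point): floor centre of tray lane 2 of 4 (lanes 1 to 4 run towards +y of the rail, 46 mm apart centre to centre). x along the lane, across the rail and away from the robot; y along the rail; z up. A lane is 28 mm wide and 90 mm long, its floor 34 mm above the bench. Its sides are 8 mm high plastic stubs only at its two ends (from 29 to 45 mm off the centre along x; open between them, room for fingers); 12 mm high lips close the ends. Moves with the carriage
- lane_3 (a point): floor centre of tray lane 3 of 4 (lanes 1 to 4 run towards +y of the rail, 46 mm apart centre to centre). x along the lane, across the rail and away from the robot; y along the rail; z up. A lane is 28 mm wide and 90 mm long, its floor 34 mm above the bench. Its sides are 8 mm high plastic stubs only at its two ends (from 29 to 45 mm off the centre along x; open between them, room for fingers); 12 mm high lips close the ends. Moves with the carriage
- lane_4 (a point): floor centre of tray lane 4 of 4 (lanes 1 to 4 run towards +y of the rail, 46 mm apart centre to centre). x along the lane, across the rail and away from the robot; y along the rail; z up. A lane is 28 mm wide and 90 mm long, its floor 34 mm above the bench. Its sides are 8 mm high plastic stubs only at its two ends (from 29 to 45 mm off the centre along x; open between them, room for fingers); 12 mm high lips close the ends. Moves with the carriage
- carriage (a joint): slide of the carriage along the rail, m, 0 at the notch where it starts, growing along the rail's +y (the lanes' y axis); range -0.126 to 0.086. Six notches lie at -0.12, -0.08, -0.04, 0, 0.04, 0.08. About 1 N of friction once the release bar is up; blocked while the bar is down (about 2 mm of play either way)
- carriage_index (a point): the pawl of the release bar, the point of the carriage that falls into the notches: centre of the carriage along the rail, 75 mm on the robot's side of the tray's middle. Axes as the lanes'
- release_bar (a joint): lift of the release bar, m: 0 seated in a notch, 0.030 fully up. It must be up 0.023 or more to pass over the teeth; a spring pulls it down with 5 N (seated) to 8 N (fully up). Let go between notches, it slides down the sloping tooth into the nearest notch by itself and takes the carriage along
- release_grip (a point): middle of the release bar's black grip, a level round bar 12 mm thick and about 100 mm long (along the rail) with a ball at each end, 95 mm above the bench when seated, on the robot's side of the tray; below its middle hangs a 6 mm thick, 22 mm wide stem. Free space under the bar beside the stem 35 mm. It moves with the bar and the carriage. Pinch it from above, fingers in front of and behind it. Axes as the lanes'
- keeper (a joint): angle of the keeper, rad: 0 shut flat over the boats, half shut at the start, up to 1.95 open (leaning back, away from the robot, past upright). A stiff hinge: it stays where it is left. The last 0.2 rad pass a spring ball catch that takes about 3 to 5 N at the bar to pass, either way; at less than 0.06 it is caught and stays shut
- keeper_bar (a point): middle of the keeper's steel bar, 10 mm thick and 188 mm long, parallel to the rail, carried by an arm at each end. The bar is 72 mm from its hinge line, which lies 60 mm beyond the tray's middle line (on the far side from the robot), 19 mm above the lane floors, parallel to the rail. Shut, the bar lies across all the lanes 12 mm on the robot's side of the lane centres, 19 mm above the lane floors, 2 mm clear of the boats' rims. This point turns with the keeper
- index_plate: upright dark steel plate with a pointed top, 24 mm wide, 28 mm high, fixed on the rail's base on the robot's side, 33 mm nearer the robot than the pawl; it stands exactly opposite one of the two notches at either end of the rail (the others of those four have low round plugs, 5 mm high, which mark nothing). Origin: centre of its foot, 12 mm above the bench; y along the rail, x away from the robot, z up
- marker: felt marker, 124 mm, a bystander. Origin: centre of its underside
- awl: awl with a black handle, 155 mm, a bystander. Origin: centre of its underside
- tape_reel: reel of tape, 52 mm across, 15 mm high, a bystander. Origin: centre of its underside

How it is judged:
On the way, in this order (a step that is already met when the one before it is completed fails the run):
1. every boat lies flat in a lane and the keeper is snapped shut over them (((horizontal distance between boat_1 and lane_1 below 0.008 m and z of boat_1 in the frame of lane_1 between -0.004 and 0.004 m) or (horizontal distance between boat_1 and lane_2 below 0.008 m and z of boat_1 in the frame of lane_2 between -0.004 and 0.004 m) or (horizontal distance between boat_1 and lane_3 below 0.008 m and z of boat_1 in the frame of lane_3 between -0.004 and 0.004 m) or (horizontal distance between boat_1 and lane_4 below 0.008 m and z of boat_1 in the frame of lane_4 between -0.004 and 0.004 m)) and ((horizontal distance between boat_2 and lane_1 below 0.008 m and z of boat_2 in the frame of lane_1 between -0.004 and 0.004 m) or (horizontal distance between boat_2 and lane_2 below 0.008 m and z of boat_2 in the frame of lane_2 between -0.004 and 0.004 m) or (horizontal distance between boat_2 and lane_3 below 0.008 m and z of boat_2 in the frame of lane_3 between -0.004 and 0.004 m) or (horizontal distance between boat_2 and lane_4 below 0.008 m and z of boat_2 in the frame of lane_4 between -0.004 and 0.004 m)) and ((horizontal distance between boat_3 and lane_1 below 0.008 m and z of boat_3 in the frame of lane_1 between -0.004 and 0.004 m) or (horizontal distance between boat_3 and lane_2 below 0.008 m and z of boat_3 in the frame of lane_2 between -0.004 and 0.004 m) or (horizontal distance between boat_3 and lane_3 below 0.008 m and z of boat_3 in the frame of lane_3 between -0.004 and 0.004 m) or (horizontal distance between boat_3 and lane_4 below 0.008 m and z of boat_3 in the frame of lane_4 between -0.004 and 0.004 m)) and ((horizontal distance between boat_4 and lane_1 below 0.008 m and z of boat_4 in the frame of lane_1 between -0.004 and 0.004 m) or (horizontal distance between boat_4 and lane_2 below 0.008 m and z of boat_4 in the frame of lane_2 between -0.004 and 0.004 m) or (horizontal distance between boat_4 and lane_3 below 0.008 m and z of boat_4 in the frame of lane_3 between -0.004 and 0.004 m) or (horizontal distance between boat_4 and lane_4 below 0.008 m and z of boat_4 in the frame of lane_4 between -0.004 and 0.004 m)) and value of joint keeper below 0.06 rad), for 0.3 s.
2. with the keeper shut, the release bar is held up clear of the teeth (value of joint keeper below 0.06 rad and value of joint release_bar above 0.018 m), for 0.1 s.
At the end, for the whole second after the job is handed in: Each boat present rests flat in a lane (origin within 8 mm of the lane centre level, 4 mm in height); keeper caught shut (under 0.06 rad); carriage caught opposite the index plate (within 6 mm along the rail) with the release bar down (within 4 mm) (all of step 1 and y of carriage_index in the frame of index_plate between -0.006 and 0.006 m and value of joint release_bar below 0.004 m and linear speed of each of boat_1, boat_2, boat_3, boat_4 below 0.02 m/s); the robot touches nothing.
It fails at once if the marker was pushed more than 4 cm away (distance of marker from where it was at the start of the episode above 0.04 m).
It fails at once if the awl was pushed more than 4 cm away (distance of awl from where it was at the start of the episode above 0.04 m).
It fails at once if the tape reel was pushed more than 4 cm away (distance of tape_reel from where it was at the start of the episode above 0.04 m).
Of boat_1, boat_2, boat_3, boat_4 only 3 to 4 are there at a start; the rules pass over those that are not, and their reading is None.
At some moment in a run one of boat_1, boat_2, boat_3, boat_4 may be knocked a few centimetres aside while the robot is not near it.
Once in a run the grip may slacken for a moment while it holds something.
It also fails if it takes over 208 s, if anything falls off the work surface, if the arm or the gripper's body presses on something with over 40 N, if the wrist force passes 120 N, or if a joint passes its speed limit or range.

## Robot

A 6-joint arm with a two-finger parallel gripper is mounted at the origin on a cart in front of the work surface, level with it; the furniture and walls round the work are solid. World frame = base frame: x ahead of the robot, y to its left, z up, the work surface at z = 0. Lengths are in m, angles in rad, forces in N, time in s.
With the tool pointing down it reaches from about 0.375 to 0.9 m from the base axis. Payload 3.1 kg.
Tool frame: the origin (TCP) lies on the centre line of the jaws, within the pads' length; the fingertips stand robot.nose_length ahead of it and the grasp point (between the pads) lies 6 mm ahead of it (robot.nose_length is the distance from the TCP to the fingertips, in m); z points along the fingers, y is the line along which they close (so a half turn about z gives the same grasp; the last joint's range is limited). The gripper opens to 87 mm and grips with 3 to 60 N. Pads are 19 mm wide; open, the fingers measure 117 mm over their backs; the gripper's body (75 mm by 190 mm) begins 51 mm behind the grasp point.
Start: joints at [-1.383, 0.527, 1.433, -0, 1.181, -0.178], TCP at [0.224, -0.583, 0.248] pointing down, gripper open.
Joint ranges: [-3.08, 3.08], [-0.75, 2.2], [0.22, 2.44], [-1.43, 4.57], [0, 2.65], [-2.85, 2.85]. Speed limits (rad/s): [2.79, 2.79, 3.14, 3.14, 3.14, 3.14].

## Interface

Orientations are given as a unit quaternion [x, y, z, w].
In Python, from rig import robot gives the robot as it stands.
- The arm moves only by the shell command python3 -m crank 'ROWS' [FORCE]. ROWS is JSON, one flat list of numbers, 7 for each row, row after row: the shift along the tool's x, y, z in mm, then the turn, a rotation vector about the tool's x, y, z in degrees, then the closure in counts, from 0 (fully open) to 255 (shut). In form: [x, y, z, ax, ay, az, fingers, x, y, z, ax, ay, az, fingers, ...]. A call has exactly 5 rows; each row is the pose to reach, as a shift and turn from the pose commanded when the call began, along the tool's axes at that moment; what a row does not reach only later rows make up. A row lasts 1/12 s, in which the tool goes at most 41.7 mm and 7.16 degrees, less where a joint would pass 70% of its speed; a pose out of reach is approached as far as the arm can. A call with a gripper value outside its range is refused whole. The fingers move at their own pace and stop on an object; FORCE is the grip in N (left out, the last holds). Time passes only in rows, so rows that repeat a pose let the fingers close, or fill a call up. It gives the time, the measured TCP pose, the force, the opening and the grip force at its end, in the units of the state.
- robot.get_obs(): the state, without advancing time (a new reading comes with each control period).
- robot.camera(name): name is "scene" or "top" or "wrist"; returns a dict with "pixels" (384x512x3 uint8, red, green, blue), "intrinsics" (3x3 intrinsics, pixels), "extrinsics" (4x4, takes a point from camera to world coordinates); the wrist camera has in their place "mount" (4x4, takes a point from camera to tool coordinates, whose origin is the TCP and whose axes are the flange's). Camera axes: x right, y down, z forward; pixel columns grow to the right and rows downward; lengths in m; the calibration is good to about 2 mm. A picture is of the moment at which its call begins: read the wrist's pose just before it. There is no depth.
- robot.hand_in(): hands the job in; it is judged then, once.
The state is a dict: "time": time; "q": joint angles; "joint_velocities": joint speeds; "joint_torque": joint torques, N m; "position": TCP position; "tool_rot": TCP orientation; "ft_force": force on the tool from outside, world axes, zero at the start; "moment": the same for the moment, N m; "grip_width": finger opening in m; "grip_force": force on a finger pad.
Only numpy, scipy, OpenCV 4.12 (cv2) and the standard library are available. Lean on these libraries where they do the work, as an engineer would, in place of code of your own. Each camera call takes 0.05 s, during which the arm holds its last target. There are 200 camera calls.

## Working session

There is one attempt and no reset: what is moved stays moved. The work goes in short steps, Python scripts to look and compute and a shell command to move; the robot and the scene stay as the last step left them, time stands still between calls to the robot, and variables do not carry over. Pictures are saved under pics/ and viewed, at most 15 in all, crops included, and the job is handed in when it is done.

```bash
ls; mkdir -p pics; python3 - <<'E'
from rig import robot
import cv2,numpy as np
print(robot.nose_length); o=robot.get_obs(); print(o)
for n in("top","scene"):
    c=robot.camera(n); cv2.imwrite(f"pics/{n}0.png",cv2.resize(c["pixels"][:,:,::-1],(800,600),interpolation=cv2.INTER_CUBIC)); print(n,c["intrinsics"],c["extrinsics"])
    np.savez(f"{n}0.npz",**c)
c=robot.camera("wrist");print(c["mount"],c["intrinsics"])
E
```

```text
pics
0.025
{'time': 0.0, 'q': array([-1.38247182e+00,  5.28476896e-01,  1.43390601e+00, -9.08200999e-06,
        1.18135504e+00, -1.78510084e-01]), 'joint_velocities': array([1.39756385e-04, 1.29266379e-03, 9.21363193e-04, 2.79978597e-05,
       1.72809708e-04, 3.15947490e-04]), 'joint_torque': array([ 1.14315571e-03, -4.40041852e+01, -1.76590669e+01,  6.34805532e-02,
        5.80442918e-02, -1.44177684e-04]), 'position': array([ 0.22405563, -0.58273919,  0.24656378]), 'tool_rot': array([ 9.83225271e-01,  1.82392201e-01, -9.46277745e-06, -1.07261641e-03]), 'ft_force': array([-0.23958939,  0.96664752, -0.09662256]), 'moment': array([-0.03184022, -0.01545351,  0.00954131]), 'grip_force': 0.0, 'grip_width': 0.08687503320625932}
top [[383.35714369   0.         258.22251792]
 [  0.         383.35714369 193.37077945]
 [  0.           0.           1.        ]] [[ 0.01175779 -0.99358093  0.11251082  0.35230461]
 [-0.99990234 -0.01083275  0.00882955  0.17486259]
 [-0.00755407 -0.11260365 -0.99361127  1.11738951]
 [ 0.          0.          0.          1.        ]]
scene [[478.87787058   0.         255.9789992 ]
 [  0.         478.87787058 186.51784377]
 [  0.           0.           1.        ]] [[-0.84306943 -0.34023619  0.41650122 -0.16040155]
 [-0.53772988  0.5462044  -0.64226733  1.17557876]
 [-0.00897221 -0.76544111 -0.6434434   1.10206828]
 [ 0.          0.          0.          1.        ]]
[[-2.75704100e-04 -9.58283295e-01 -2.85819960e-01  7.76856764e-02]
 [ 9.99999362e-01 -5.77331948e-04  9.71043582e-04 -5.31857422e-04]
 [-1.09554784e-03 -2.85819510e-01  9.58282843e-01 -1.37182516e-01]
 [ 0.00000000e+00  0.00000000e+00  0.00000000e+00  1.00000000e+00]] [[284.32933405   0.         255.7572501 ]
 [  0.         284.32933405 188.41552879]
 [  0.           0.           1.        ]]
```

View pics/top0.png

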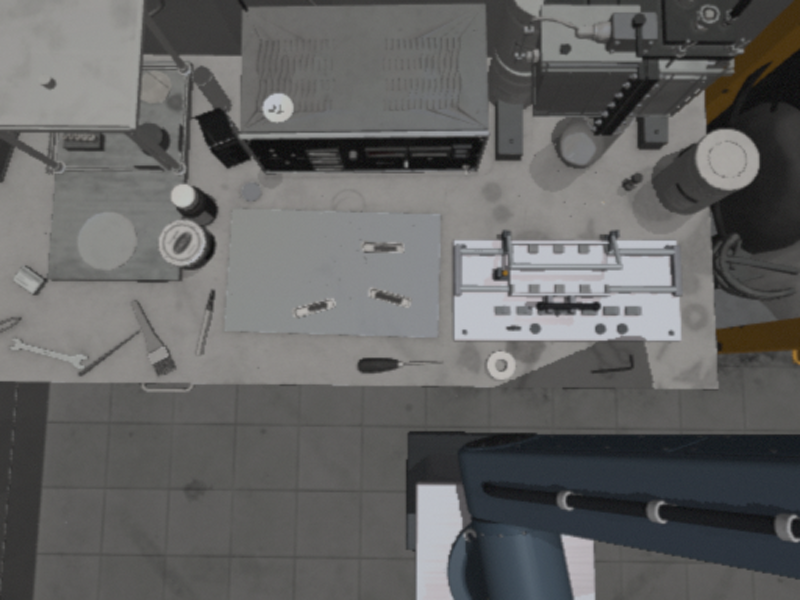

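View pics/scene0.png

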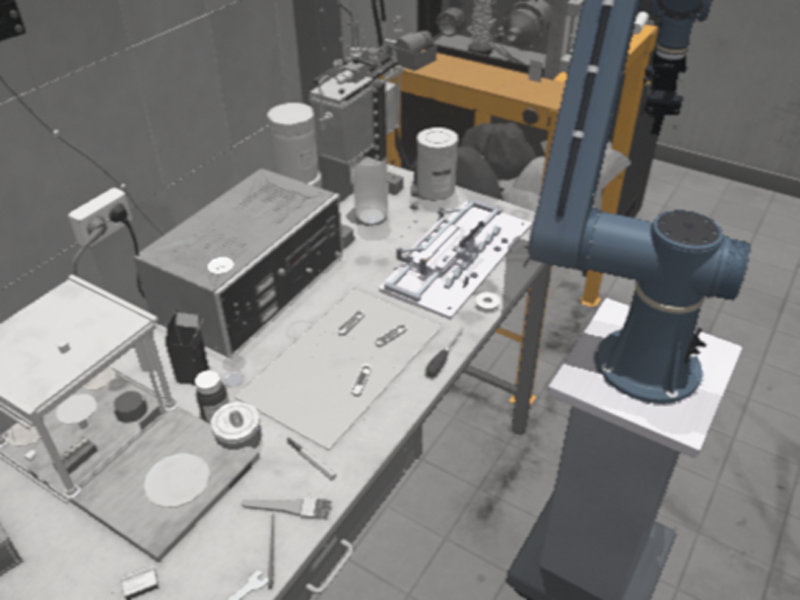

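Top view: three boats at about (382,247), (315,308) and (389,297). The carriage is around (560,275), with the grip at (568,306). The marks sit at (514,328), which looks like the plate, and at (535/600/621,328), which look like plugs. The awl is at (395,365) and the reel at (500,365).

```bash
cat > h.py <<'E'
import numpy as np,cv2
from rig import robot
from scipy.spatial.transform import Rotation as R
def ray(c,u,v,z,E=None):
    E=c["extrinsics"] if E is None else E
    d=E[:3,:3]@np.linalg.inv(c["intrinsics"])@[u,v,1]; p=E[:3,3]
    return p+d*(z-p[2])/d[2]
def wrist():
    o=robot.get_obs(); T=np.eye(4); T[:3,:3]=R.from_quat(o["tool_rot"]).as_matrix(); T[:3,3]=o["position"]
    c=robot.camera("wrist"); c=dict(c); c["extrinsics"]=T@c["mount"]; return c,o
def st():
    o=robot.get_obs(); r=R.from_quat(o["tool_rot"]).as_matrix()
    print("t%.1f"%o["time"],"pos",o["position"].round(4),"x-axis yaw",np.degrees(np.arctan2(r[1,0],r[0,0])).round(2),"z",r[:,2].round(3),"F",o["ft_force"].round(1),"w",round(o["grip_width"],4),round(o["grip_force"],1),"q",o["q"].round(2))
    return o
def boats(c,lo=150,z=.016,show=True):
    g=cv2.cvtColor(c["pixels"],cv2.COLOR_RGB2HSV)
    m=((g[...,2]>lo)&(g[...,1]<40)).astype(np.uint8); m=cv2.morphologyEx(m,cv2.MORPH_CLOSE,np.ones((7,7)))
    out=[]
    for k in cv2.findContours(m,cv2.RETR_EXTERNAL,cv2.CHAIN_APPROX_NONE)[0]:
        if cv2.contourArea(k)<40: continue
        P=np.array([ray(c,u,v,z)[:2] for u,v in k[:,0]]).astype(np.float32)
        (x,y),(w,h),a=cv2.minAreaRect(P)
        if w<h: w,h,a=h,w,a+90
        if .05<w<.11 and .01<h<.045: out.append((round(x,4),round(y,4),round(w,3),round(h,3),round((a+90)%180-90,1)))
    return out
E
python3 - <<'E'
from h import *
c=dict(np.load("top0.npz"))
s=.64
for n,u,v,z in[("b1",382,247,.016),("b2",315,308,.016),("b3",389,297,.016),("platemark",514,327,.03),("plug1",535,328,.017),("plug3",600,328,.017),("plug4",621,328,.017),("gripL",540,306,.095),("gripR",598,306,.095),("awl",395,365,.01),("reel",500,365,.015),("keepL",507,266,.1),("keepR",614,266,.1),("keepL",507,266,.06)]:
    print(n,ray(c,u*s,v*s,z).round(3))
for lo in(130,150,170,190): print(lo,boats(c,lo))
im=c["pixels"][140:225,285:440,::-1]
cv2.imwrite("pics/topcrop.png",cv2.resize(im,(775,425),interpolation=cv2.INTER_CUBIC))
E
```

```text
b1 [0.58  0.226 0.016]
b2 [0.464 0.348 0.016]
b3 [0.486 0.212 0.016]
platemark [ 0.432 -0.017  0.03 ]
plug1 [ 0.432 -0.058  0.017]
plug3 [ 0.433 -0.177  0.017]
plug4 [ 0.434 -0.215  0.017]
gripL [ 0.464 -0.05   0.095]
gripR [ 0.465 -0.149  0.095]
awl [0.361 0.199 0.01 ]
reel [0.363 0.007 0.015]
keepL [0.532 0.007 0.1  ]
keepR [ 0.534 -0.177  0.1  ]
keepL [0.539 0.    0.06 ]
130 [(0.936, -0.3538, 0.099, 0.032, -89.6)]
150 []
170 []
190 []
```

View pics/topcrop.png

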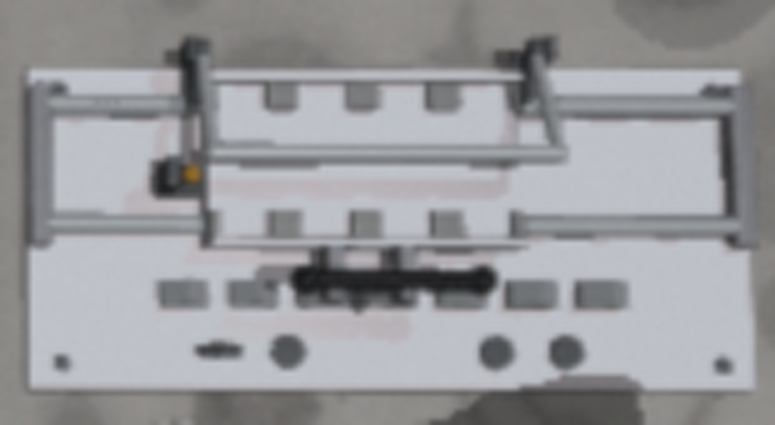

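Crop: the plate mark is at (218,350), the first of the row; the other three are round plugs. It sits 0.08 m on the +y side of the carriage centre, so the target notch is +0.08. The keeper bar runs from (205,153) to (565,153). I'll move over the tray next.

```bash
cat >> h.py <<'E'
def go(x,y,z,yaw=None):
    o=st(); r=R.from_quat(o["tool_rot"]).as_matrix()
    y0=np.degrees(np.arctan2(r[1,0],r[0,0]))
    print("shift mm",(1000*r.T@(np.array([x,y,z])-o["position"])).round(1),"az",None if yaw is None else round(y0-yaw,1))
E
python3 -m crank '[32,-26,0,0,0,0,0,64,-52,0,0,0,0,0,96,-78,0,0,0,0,0,128,-104,0,0,0,0,0,160,-130,0,0,0,0,0]'
python3 -m crank '[32,-26,0,0,0,0,0,64,-52,0,0,0,0,0,96,-78,0,0,0,0,0,128,-104,0,0,0,0,0,160,-130,0,0,0,0,0]'
python3 -m crank '[22,-18,0,0,0,0,0,44,-36,0,0,0,0,0,66,-54,0,0,0,0,0,88,-72,0,0,0,0,0,110,-90,0,0,0,0,0]'
python3 -m crank '[0,0,0,0,0,-7,0,0,0,0,0,0,-14,0,0,0,0,0,0,-21,0,0,0,0,0,0,-28,0,0,0,0,0,0,-34,0]'
python3 -m crank '[0,0,0,0,0,-7,0,0,0,0,0,0,-14,0,0,0,0,0,0,-21,0,0,0,0,0,0,-28,0,0,0,0,0,0,-35,0]'
python3 - <<'E'
from h import *
go(.5,-.1,.25,90)
c,o=wrist(); np.savez("w1.npz",**c); cv2.imwrite("pics/w1.png",c["pixels"][:,:,::-1])
E
```

```text
time: 0.57
position: [0.3273, -0.4028, 0.2472]
tool_rot: [0.983, 0.182, -0.0, -0.0]
ft_force: [1.0, 0.5, 0.0]
grip_width: 0.087
grip_force: 0.0
time: 0.98
position: [0.4301, -0.224, 0.2475]
tool_rot: [0.983, 0.182, -0.0, -0.0]
ft_force: [0.9, -1.5, -0.1]
grip_width: 0.0869
grip_force: 0.0
time: 1.4
position: [0.5004, -0.101, 0.2474]
tool_rot: [0.983, 0.182, -0.0, -0.0]
ft_force: [0.4, -0.3, -0.2]
grip_width: 0.087
grip_force: 0.0
time: 1.82
position: [0.4999, -0.1022, 0.2473]
tool_rot: [0.885, 0.465, -0.0, -0.0]
ft_force: [0.2, 0.3, 0.5]
grip_width: 0.087
grip_force: 0.0
time: 2.23
position: [0.4998, -0.1023, 0.2473]
tool_rot: [0.705, 0.709, -0.0, -0.0]
ft_force: [0.4, 0.3, 0.1]
grip_width: 0.0869
grip_force: 0.0
t2.2 pos [ 0.4998 -0.1023  0.2473] x-axis yaw 90.36 z [-0.001  0.    -1.   ] F [0.4 0.3 0.1] w 0.0869 0.0 q [-0.42  0.37  1.72  0.    1.05 -0.43]
shift mm [ 2.3  0.2 -2.7] az 0.4
```

View pics/w1.png

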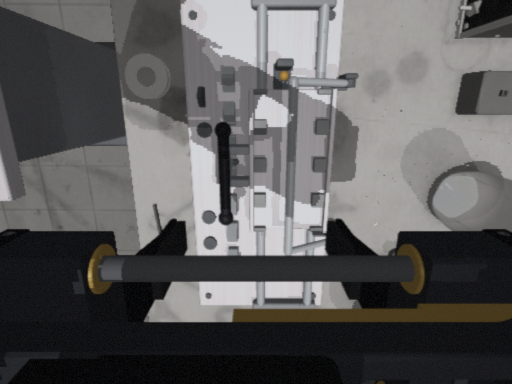

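Wrist view: the keeper bar runs from (293,82) to (289,252), the grip balls are at (223,130) and (226,218), and the plate is at (201,96).

```bash
python3 - <<'E'
from h import *
t=dict(np.load("top0.npz")); w=dict(np.load("w1.npz"))
def tri(a,b):
    A=[];B=[]
    for c,(u,v) in((t,a),(w,b)):
        E=c["extrinsics"];d=E[:3,:3]@np.linalg.inv(c["intrinsics"])@[u,v,1];d/=np.linalg.norm(d);M=np.eye(3)-np.outer(d,d);A.append(M);B.append(M@E[:3,3])
    return np.linalg.lstsq(np.vstack(A),np.hstack(B),rcond=None)[0].round(4)
f=lambda x,y:(285+x/5,140+y/5)
print("bar L",tri(f(205,153),(293,82)),"R",tri(f(565,153),(289,252)))
print("grip L",tri(f(303,279),(223,130)),"R",tri(f(484,279),(226,218)))
print("plate",tri(f(218,350),(201,96)),"plug",tri(f(288,350),(204,130)),"hinge L",tri(f(195,48),(285,66)),tri(f(540,48),(350,78)))
for n,p,z in(("gripL",(223,130),.095),("gripR",(226,218),.095),("lipnear L",(251,88),.046),("stubs near1",(260,126),.042),("2",(260,164),.042),("3",(260,199),.042),("far1",(322,126),.042),("2",(320,164),.042),("3",(317,200),.042)): print(n,ray(w,*p,z).round(4))
E
```

```text
bar L [ 0.5364 -0.0022  0.0709] R [ 0.541  -0.2048  0.0601]
grip L [ 0.4649 -0.0503  0.091 ] R [ 0.4658 -0.1487  0.0863]
plate [ 0.4313 -0.0162  0.0224] plug [ 0.432  -0.0574  0.0158] hinge L [0.5415 0.0113 0.1927] [ 0.4802 -0.0355  0.4991]
gripL [ 0.4657 -0.0494  0.095 ]
gripR [ 0.4664 -0.1443  0.095 ]
lipnear L [ 0.4929 -0.0071  0.046 ]
stubs near1 [ 0.5035 -0.0492  0.042 ]
2 [ 0.5039 -0.0948  0.042 ]
3 [ 0.5044 -0.1401  0.042 ]
far1 [ 0.5766 -0.0487  0.042 ]
2 [ 0.5775 -0.0943  0.042 ]
3 [ 0.577  -0.1409  0.042 ]
```

Estimates: carriage centre y≈-0.097, tray middle x≈0.5405, keeper angle roughly 0.5 rad with the bar at x≈0.537. I'll pinch the bar with the fingers in front of and behind it.

```bash

python3 -m crank '[5,18,0,0,0,0.4,130,5,37,20,0,0,0.4,130,5,37,60,0,0,0.4,130,5,37,95,0,0,0.4,130,5,37,127,0,0,0.4,130]'
python3 -m crank '[0,0,10,0,0,0,130,0,0,20,0,0,0,130,0,0,30,0,0,0,130,0,0,40,0,0,0,130,0,0,40,0,0,0,130]'
python3 - <<'E'
from h import *
go(.537,-.097,.08,90)
c=robot.camera("scene"); u,v=260,110; cv2.imwrite("pics/s1.png",cv2.resize(c["pixels"][110:220,230:360,::-1],(780,660//1))[:600])
E
```

```text
time: 2.7
position: [0.537, -0.0972, 0.1189]
tool_rot: [0.71, 0.704, -0.0, -0.0]
ft_force: [-0.5, -0.2, -0.3]
grip_width: 0.0613
grip_force: 0.0
time: 3.12
position: [0.5369, -0.0975, 0.0799]
tool_rot: [0.71, 0.705, -0.0, -0.0]
ft_force: [-0.4, 0.1, -0.2]
grip_width: 0.0432
grip_force: 0.0
t3.1 pos [ 0.5369 -0.0975  0.0799] x-axis yaw 89.59 z [-0.001  0.    -1.   ] F [-0.4  0.1 -0.2] w 0.0432 0.0 q [-0.38  0.68  1.76 -0.    0.7  -0.38]
shift mm [ 0.5  0.1 -0.1] az -0.4
```

View pics/s1.png

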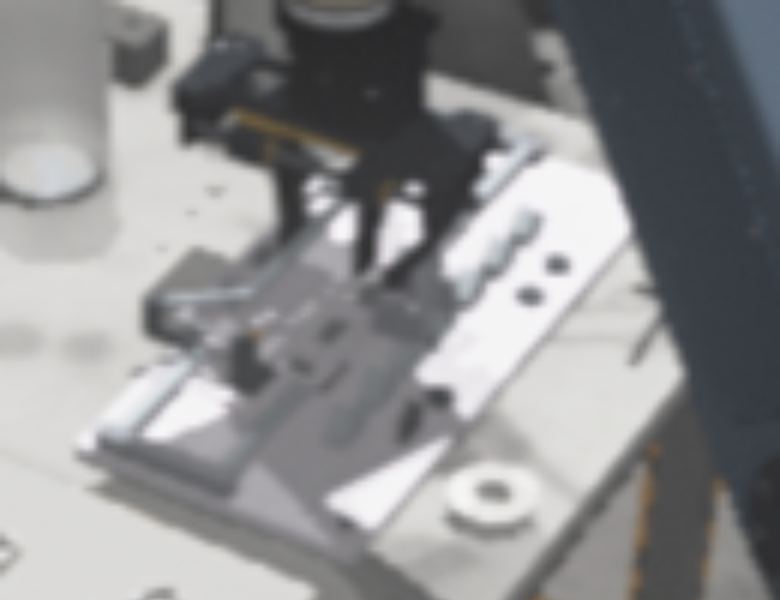

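The scene crop shows the fingers at (290,200) and (365,230) on either side of the bar, which is what I want. Closing.

```bash

python3 -m crank '[0,0,0,0,0,0,255,0,0,0,0,0,0,255,0,0,0,0,0,0,255,0,0,0,0,0,0,255,0,0,0,0,0,0,255]' 12
python3 -m crank '[0,0,0,0,0,0,255,0,0,0,0,0,0,255,0,0,0,0,0,0,255,0,0,0,0,0,0,255,0,0,0,0,0,0,255]'
python3 - <<'E'
from h import *
st()
E
```

```text
time: 3.58
position: [0.5373, -0.0975, 0.0811]
tool_rot: [0.709, 0.705, 0.0, 0.0]
ft_force: [1.0, 0.2, 0.6]
grip_width: 0.0172
grip_force: 0.0
time: 4.0
position: [0.5369, -0.0975, 0.0806]
tool_rot: [0.709, 0.705, -0.0, -0.0]
ft_force: [-0.7, -0.9, 1.3]
grip_width: 0.0082
grip_force: 11.8
t4.0 pos [ 0.5369 -0.0975  0.0806] x-axis yaw 89.63 z [-0. -0. -1.] F [-0.7 -0.9  1.3] w 0.0082 11.8 q [-0.38  0.67  1.76 -0.    0.71 -0.38]
```

```bash

python3 -m crank '[0,1,-2,0,0,0,255,0,3,-5,0,0,0,255,0,5,-8,0,0,0,255,0,8,-12,0,0,0,255,0,8,-12,0,0,0,255]' 25
python3 - <<'E'
from h import *
st()
c=robot.camera("scene"); cv2.imwrite("pics/s2.png",cv2.resize(c["pixels"][130:210,240:320,::-1],(600,600),interpolation=cv2.INTER_CUBIC))
E
```

```text
time: 4.42
position: [0.5444, -0.0971, 0.0929]
tool_rot: [0.709, 0.705, -0.001, -0.001]
ft_force: [-3.1, -0.2, 0.0]
grip_width: 0.0075
grip_force: 25.1
t4.4 pos [ 0.5444 -0.0971  0.0929] x-axis yaw 89.63 z [-0.002  0.001 -1.   ] F [-3.1 -0.2  0. ] w 0.0075 25.1 q [-0.38  0.66  1.74 -0.    0.75 -0.37]
```

View pics/s2.png

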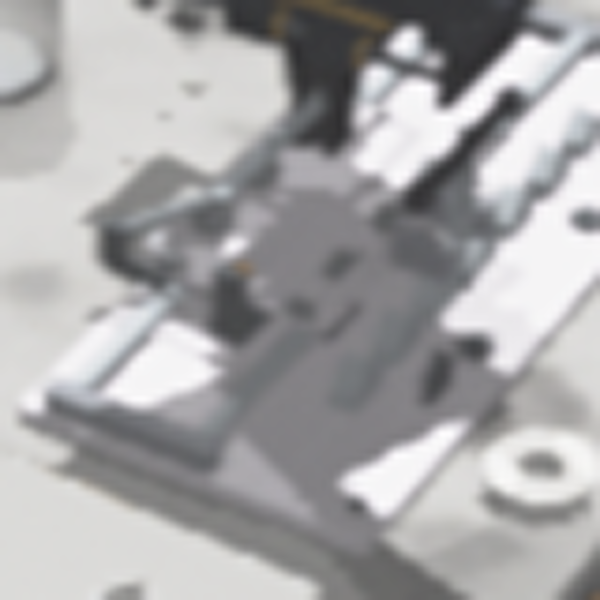

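The bar is gripped and the keeper arm (115,240)-(220,190) has risen, so I'll follow the arc back.

```bash

python3 -m crank '[0,6,-6,0,0,0,255,0,14,-13,0,0,0,255,0,23,-19,0,0,0,255,0,33,-23,0,0,0,255,0,44,-26,0,0,0,255]' 25
python3 -m crank '[0,7,-1,0,0,0,255,0,14,-1,0,0,0,255,0,21,0,0,0,0,255,0,28,1,0,0,0,255,0,31,2,0,0,0,255]' 25
python3 -m crank '[0,0,0,0,0,0,255,0,0,0,0,0,0,130,0,0,0,0,0,0,130,0,0,0,0,0,0,130,0,0,0,0,0,0,130]' 25
python3 - <<'E'
from h import *
st()
c=robot.camera("scene"); cv2.imwrite("pics/s3.png",cv2.resize(c["pixels"][120:210,240:330,::-1],(600,600),interpolation=cv2.INTER_CUBIC))
E
```

```text
time: 4.88
position: [0.5877, -0.0969, 0.1194]
tool_rot: [0.709, 0.705, -0.001, -0.002]
ft_force: [-4.8, 1.2, -2.0]
grip_width: 0.0072
grip_force: 25.3
time: 5.3
position: [0.6221, -0.0983, 0.1172]
tool_rot: [0.709, 0.705, 0.001, 0.001]
ft_force: [-1.5, 1.0, 6.3]
grip_width: 0.0071
grip_force: 25.4
time: 5.72
position: [0.6199, -0.0982, 0.1162]
tool_rot: [0.71, 0.705, -0.0, -0.0]
ft_force: [0.2, 0.5, 0.9]
grip_width: 0.0263
grip_force: 0.0
t5.7 pos [ 0.6199 -0.0982  0.1162] x-axis yaw 89.6 z [-0. -0. -1.] F [0.2 0.5 0.9] w 0.0263 0.0 q [-0.33  0.7   1.53 -0.    0.92 -0.33]
```

View pics/s3.png

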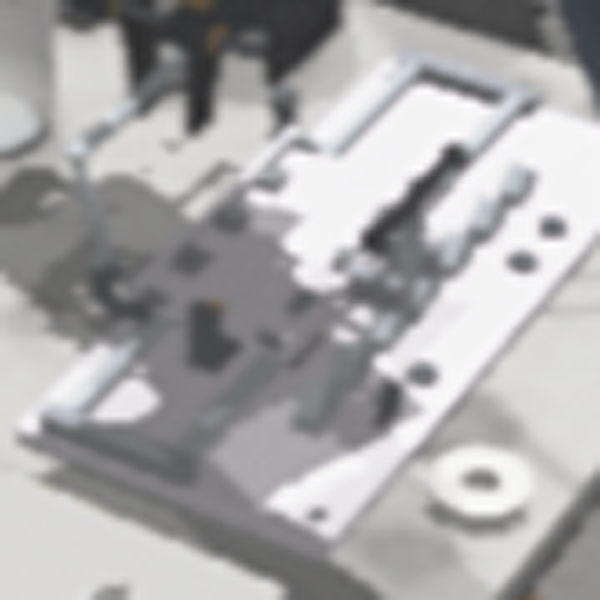

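The keeper is upright and slightly past it, with the arm at (90,150)-(90,240). I'll lift off and go look at the boats.

```bash

python3 -m crank '[0,0,-20,0,0,0,0,0,0,-50,0,0,0,0,0,0,-85,0,0,0,0,0,0,-120,0,0,0,0,0,0,-145,0,0,0,0]' 25
python3 -m crank '[34,-19,0,0,0,7,0,68,-38,0,0,0,14,0,102,-57,0,0,0,21,0,136,-76,0,0,0,28,0,170,-95,0,0,0,35,0]'
python3 - <<'E'
from h import *
go(.42,.27,.25,0)
E
```

```text
time: 6.18
position: [0.6208, -0.0984, 0.2646]
tool_rot: [0.71, 0.705, 0.001, 0.002]
ft_force: [-0.1, 0.0, 0.0]
grip_width: 0.063
grip_force: 0.0
time: 6.6
position: [0.525, 0.0737, 0.2616]
tool_rot: [0.89, 0.456, 0.0, 0.0]
ft_force: [0.0, 0.2, -0.2]
grip_width: 0.0862
grip_force: 0.0
t6.6 pos [0.525  0.0737 0.2616] x-axis yaw 54.21 z [ 0.  0. -1.] F [ 0.   0.2 -0.2] w 0.0862 0.0 q [-0.07  0.38  1.65  0.    1.11  0.55]
shift mm [  97.8 -199.9   11.6] az 54.2
```

```bash

python3 -m crank '[18,-37,0,0,0,7,0,36,-74,0,0,0,14,0,54,-111,0,0,0,21,0,72,-148,0,0,0,28,0,90,-185,0,0,0,35,0]'
python3 -m crank '[0,0,0,0,0,7,0,0,-10,0,0,0,14,0,0,-15,0,0,0,19,0,0,-15,0,0,0,19,0,0,-15,0,0,0,19,0]'
python3 - <<'E'
from h import *
st()
c,o=wrist(); np.savez("w2.npz",**c); cv2.imwrite("pics/w2.png",c["pixels"][:,:,::-1])
for lo in (170,190,205,220):print(lo,boats(c,lo))
E
```

```text
time: 7.02
position: [0.4343, 0.2402, 0.2616]
tool_rot: [0.982, 0.189, 0.0, -0.0]
ft_force: [0.8, -0.6, 0.5]
grip_width: 0.0868
grip_force: 0.0
time: 7.43
position: [0.4297, 0.2528, 0.2615]
tool_rot: [1.0, 0.029, 0.0, 0.0]
ft_force: [0.5, -0.6, 0.1]
grip_width: 0.0873
grip_force: 0.0
t7.4 pos [0.4297 0.2528 0.2615] x-axis yaw 3.33 z [ 0. -0. -1.] F [ 0.5 -0.6  0.1] w 0.0873 0.0 q [ 0.31  0.34  1.73 -0.    1.08  1.82]
170 [(0.5822, 0.2269, 0.081, 0.019, 88.2)]
190 [(0.589, 0.0551, 0.078, 0.014, -89.7)]
205 []
220 []
```

View pics/w2.png

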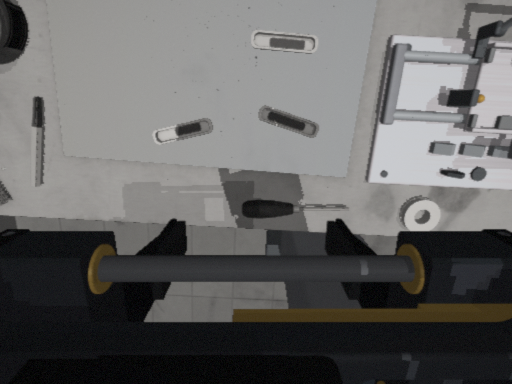

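Wrist view: boat A is at (285,42), B at (183,131) with its ends at (153,136)/(212,123), and C at (289,121) in shadow with its ends at (260,109)/(318,132). The awl is at (290,208).

```bash
cat >> h.py <<'E'
def boat_near(c,u,v,z=.012,h=36,th=14):
    g=cv2.cvtColor(c["pixels"],cv2.COLOR_RGB2GRAY).astype(np.int16); u0,v0=max(u-h,0),max(v-h,0); s=g[v0:v+h,u0:u+h]
    m=(abs(s-np.median(s))>th).astype(np.uint8); m=cv2.morphologyEx(cv2.morphologyEx(m,cv2.MORPH_CLOSE,np.ones((5,5))),cv2.MORPH_OPEN,np.ones((3,3)))
    k=min(cv2.findContours(m,cv2.RETR_EXTERNAL,cv2.CHAIN_APPROX_NONE)[0],key=lambda k:-cv2.pointPolygonTest(k,(float(u-u0),float(v-v0)),True) )
    P=np.array([ray(c,a+u0,b+v0,z)[:2] for a,b in k[:,0]]).astype(np.float32)
    (x,y),(w,hh),a=cv2.minAreaRect(P)
    if w<hh: w,hh,a=hh,w,a+90
    return np.round((x,y,w*1e3,hh*1e3,(a+90)%180-90),4)
E
python3 - <<'E'
from h import *
c=dict(np.load("w2.npz"))
for p in((285,42),(183,131),(289,121)): print([boat_near(c,*p,th=t).tolist() for t in(10,15,20)])
for a,b in(((251,41),(318,45)),((153,136),(212,123)),((260,109),(318,132))):
    A,B=ray(c,*a,.013),ray(c,*b,.013);d=A-B;print(((A+B)/2).round(4),np.linalg.norm(d).round(4),np.degrees(np.arctan2(d[1],d[0])).round(1))
E
```

```text
[[0.5824, 0.2277, 84.775, 21.4656, 88.7307], [0.5822, 0.2278, 84.6216, 21.0988, 88.6773], [0.5822, 0.2262, 80.7281, 21.0995, 88.7307]]
[[0.4666, 0.3527, 83.3344, 21.0912, -73.7662], [0.4664, 0.3534, 82.0251, 20.9909, -73.8193], [0.4665, 0.3534, 82.024, 20.7895, -73.769]]
[[0.4874, 0.2126, 84.043, 21.2889, 74.8661], [0.4874, 0.2129, 83.5484, 21.2889, 74.8661], [0.4872, 0.2129, 83.5731, 21.2472, 75.3372]]
[0.5806 0.2259 0.013 ] 0.0826 90.2
[0.4686 0.3529 0.013 ] 0.0817 105.3
[0.4883 0.2116 0.013 ] 0.0831 72.4
```

Sizes check out (83×21 mm). I'll pick C first, at (0.4875,0.2128) with yaw 75.

```bash

python3 -m crank '[11,9,10,0,0,-7,123,22,18,20,0,0,-14,123,33,27,40,0,0,-21,123,44,36,60,0,0,-28,123,55,43,80,0,0,-35,123]' 15
python3 -m crank '[0,0,10,0,0,-7,123,0,0,20,0,0,-14,123,0,0,30,0,0,-21,123,0,0,40,0,0,-28,123,0,0,60,0,0,-35,123]' 15
python3 - <<'E'
from h import *
go(.4875,.2128,.034,75)
E
```

```text
time: 7.9
position: [0.4882, 0.2116, 0.181]
tool_rot: [0.944, 0.33, 0.001, 0.0]
ft_force: [-0.2, 0.1, -0.1]
grip_width: 0.0614
grip_force: 0.0
time: 8.32
position: [0.489, 0.2123, 0.1222]
tool_rot: [0.801, 0.599, 0.002, 0.001]
ft_force: [0.4, -0.0, 0.3]
grip_width: 0.0457
grip_force: 0.0
t8.3 pos [0.489  0.2123 0.1222] x-axis yaw 73.53 z [ 0.004  0.001 -1.   ] F [ 0.4 -0.   0.3] w 0.0457 0.0 q [ 0.2   0.59  1.78 -0.    0.77  0.49]
shift mm [-0.1 -1.9 88.2] az -1.5
```

```bash

python3 -m crank '[0,-1,20,0,0,-1.5,123,0,-1.5,45,0,0,-1.5,123,0,-1.5,65,0,0,-1.5,123,0,-1.5,80,0,0,-1.5,123,0,-1.5,87,0,0,-1.5,123]' 15
python3 -m crank '[0,0,0,0,0,0,255,0,0,0,0,0,0,255,0,0,0,0,0,0,255,0,0,0,0,0,0,255,0,0,0,0,0,0,255]' 15
python3 -m crank '[0,0,0,0,0,0,255,0,0,0,0,0,0,255,0,0,-10,0,0,0,255,0,0,-40,0,0,0,255,0,0,-80,0,0,0,255]' 15
python3 - <<'E'
from h import *
go(.5405,-.028,.12,0)
E
```

```text
time: 8.73
position: [0.4851, 0.2123, 0.0325]
tool_rot: [0.795, 0.606, -0.001, -0.001]
ft_force: [-0.5, -0.2, 1.3]
grip_width: 0.0449
grip_force: 0.0
time: 9.15
position: [0.4865, 0.2134, 0.0356]
tool_rot: [0.795, 0.606, 0.001, 0.001]
ft_force: [0.6, -0.6, 2.0]
grip_width: 0.0202
grip_force: 15.1
time: 9.57
position: [0.4832, 0.2128, 0.1134]
tool_rot: [0.795, 0.606, -0.003, -0.002]
ft_force: [1.1, 0.8, -0.2]
grip_width: 0.0197
grip_force: 15.0
t9.6 pos [0.4832 0.2128 0.1134] x-axis yaw 74.65 z [-0.008 -0.001 -1.   ] F [ 1.1  0.8 -0.2] w 0.0197 15.0 q [0.2  0.6  1.79 0.   0.76 0.47]
shift mm [-217.   118.9   -6.7] az 74.6
```

```bash

python3 -m crank '[-30,17,-10,0,0,7,255,-60,34,-20,0,0,14,255,-90,51,-30,0,0,21,255,-120,68,-35,0,0,28,255,-150,85,-35,0,0,35,255]' 15
python3 - <<'E'
from h import *
go(.5405,-.028,.14,0)
E
```

```text
time: 9.98
position: [0.5286, 0.0448, 0.1515]
tool_rot: [0.942, 0.337, 0.001, 0.001]
ft_force: [1.2, 0.6, 0.4]
grip_width: 0.0201
grip_force: 15.0
t10.0 pos [0.5286 0.0448 0.1515] x-axis yaw 39.34 z [ 0.003 -0.    -1.   ] F [1.2 0.6 0.4] w 0.0201 15.0 q [-0.13  0.54  1.76  0.    0.84  0.76]
shift mm [-37.   63.8  11.6] az 39.3
```

```bash

python3 -m crank '[-10,16,0,0,0,7,255,-20,32,0,0,0,14,255,-30,50,5,0,0,21,255,-37,64,10,0,0,28,255,-37,64,10,0,0,35,255]' 15
python3 -m crank '[0,0,0,0,0,4.3,255,0,0,0,0,0,4.3,255,0,0,0,0,0,4.3,255,0,0,0,0,0,4.3,255,0,0,0,0,0,4.3,255]' 15
python3 - <<'E'
from h import *
go(.5405,-.028,.064,0)
c,o=wrist(); np.savez("w3.npz",**c); cv2.imwrite("pics/w3.png",c["pixels"][:,:,::-1])
E
```

```text
time: 10.4
position: [0.5409, -0.0295, 0.1394]
tool_rot: [0.999, 0.036, 0.0, 0.0]
ft_force: [0.4, 0.4, -0.4]
grip_width: 0.0201
grip_force: 15.0
time: 10.82
position: [0.5403, -0.0264, 0.1398]
tool_rot: [1.0, 0.004, 0.0, 0.0]
ft_force: [0.2, -0.4, 0.2]
grip_width: 0.0198
grip_force: 15.0
t10.8 pos [ 0.5403 -0.0264  0.1398] x-axis yaw 0.45 z [ 0. -0. -1.] F [ 0.2 -0.4  0.2] w 0.0198 15.0 q [-0.26  0.57  1.74  0.    0.83  1.31]
shift mm [ 0.2  1.6 75.8] az 0.5
```

View pics/w3.png

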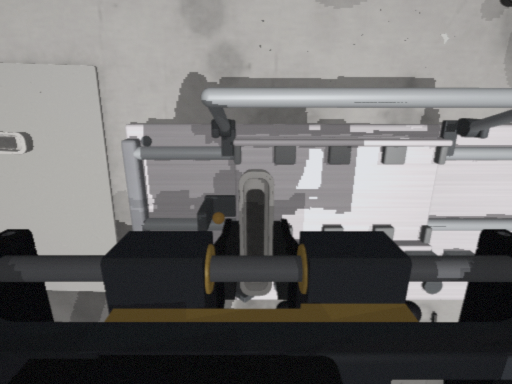

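The boat is held straight, with its far end at (257,170). The far stubs are at (285,154), (340,154) and (394,154), and the raised keeper bar is at row 98.

```bash
python3 - <<'E'
from h import *
c=dict(np.load("w3.npz"))
for p in((285,154),(340,154),(394,154)): print(ray(c,*p,.042).round(4))
print("boat end",ray(c,257,170,.122).round(4), "bar",ray(c,340,98,.12).round(4))
E
```

```text
[ 0.5779 -0.0505  0.042 ]
[ 0.5782 -0.0963  0.042 ]
[ 0.5786 -0.1413  0.042 ]
boat end [ 0.5824 -0.0267  0.122 ] bar [ 0.621  -0.0701  0.12  ]
```

```bash

python3 -m crank '[0,1,20,0,0,0.4,255,0,1,45,0,0,0.4,255,0,1,60,0,0,0.4,255,0,1,68,0,0,0.4,255,0,1,72,0,0,0.4,255]' 15
python3 -m crank '[0,0,2,0,0,0,255,0,0,3.5,0,0,0,255,0,0,3.5,0,0,0,200,0,0,3.5,0,0,0,180,0,0,3.5,0,0,0,180]' 15
python3 - <<'E'
from h import *
st()
E
```

```text
time: 11.28
position: [0.5397, -0.0274, 0.0664]
tool_rot: [1.0, -0.0, -0.001, -0.0]
ft_force: [-0.0, 0.9, -0.9]
grip_width: 0.02
grip_force: 15.0
time: 11.7
position: [0.5413, -0.0279, 0.0651]
tool_rot: [1.0, -0.0, 0.001, 0.0]
ft_force: [-0.5, 0.0, 0.6]
grip_width: 0.0241
grip_force: 0.0
t11.7 pos [ 0.5413 -0.0279  0.0651] x-axis yaw -0.03 z [ 0.003 -0.001 -1.   ] F [-0.5  0.   0.6] w 0.0241 0.0 q [-0.26  0.7   1.78  0.    0.66  1.31]
```

```bash

python3 -m crank '[0,0,0,0,0,0,170,0,0,-15,0,0,0,170,0,0,-40,0,0,0,150,0,0,-70,0,0,0,130,0,0,-100,0,0,0,0]' 15
python3 - <<'E'
from h import *
go(.45,.25,.25,0)
c,o=wrist(); np.savez("w4.npz",**c); cv2.imwrite("pics/w4.png",c["pixels"][:,:,::-1])
E
```

```text
time: 12.12
position: [0.5401, -0.0277, 0.1648]
tool_rot: [1.0, -0.0, -0.001, -0.0]
ft_force: [0.5, 0.6, -0.1]
grip_width: 0.0418
grip_force: 0.0
t12.1 pos [ 0.5401 -0.0277  0.1648] x-axis yaw -0.05 z [-0.001  0.    -1.   ] F [ 0.5  0.6 -0.1] w 0.0418 0.0 q [-0.26  0.53  1.72 -0.    0.89  1.31]
shift mm [ -90.4 -277.7  -85. ] az -0.0
```

View pics/w4.png

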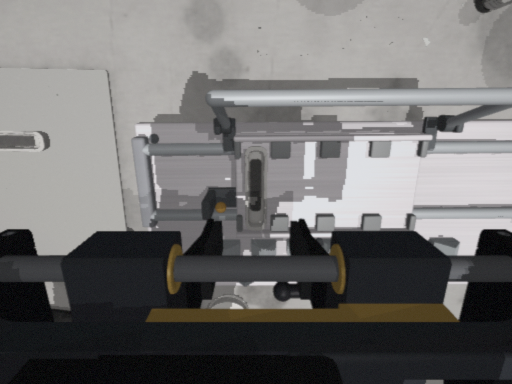

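The boat lies in lane 4, running from (256,150) to (257,225). Back to the remaining two.

```bash

python3 -m crank '[-16,-38,-18,0,0,0,0,-32,-76,-36,0,0,0,0,-48,-114,-54,0,0,0,0,-64,-152,-72,0,0,0,0,-80,-190,-90,0,0,0,0]'
python3 -m crank '[-10,-30,0,0,0,0,0,-20,-60,0,0,0,0,0,-30,-88,0,0,0,0,0,-30,-88,0,0,0,0,0,-30,-88,0,0,0,0,0]'
python3 - <<'E'
from h import *
st()
c,o=wrist(); np.savez("w5.npz",**c); cv2.imwrite("pics/w5.png",c["pixels"][:,:,::-1])
Ei=np.linalg.inv(c["extrinsics"])
for P in((.5822,.227,.012),(.4665,.3532,.012)):
    q=c["intrinsics"]@(Ei@[*P,1])[:3]; u,v=(q[:2]/q[2]).round().astype(int); print(u,v,[boat_near(c,int(u),int(v),th=t).tolist() for t in(12,18)])
E
```

```text
time: 12.58
position: [0.4656, 0.1496, 0.2483]
tool_rot: [1.0, -0.001, 0.0, -0.0]
ft_force: [0.3, 0.1, -1.2]
grip_width: 0.078
grip_force: 0.0
time: 13.0
position: [0.4359, 0.2375, 0.2475]
tool_rot: [1.0, 0.001, 0.0, 0.0]
ft_force: [-0.1, -0.5, 0.1]
grip_width: 0.0868
grip_force: 0.0
t13.0 pos [0.4359 0.2375 0.2475] x-axis yaw 0.16 z [ 0.001 -0.    -1.   ] F [-0.1 -0.5  0.1] w 0.0868 0.0 q [ 0.27  0.36  1.75 -0.    1.04  1.84]
265 44 [[0.5823, 0.227, 84.8741, 21.1542, 88.326], [0.5822, 0.227, 84.8335, 20.9507, 88.5032]]
167 141 [[0.4665, 0.3526, 84.1574, 21.1852, -73.4024], [0.4665, 0.3531, 83.2951, 20.8151, -73.4024]]
```

```bash

python3 -m crank '[30,2,5,0,0,-7,123,60,4,10,0,0,-14,123,90,6,20,0,0,-21,123,120,8,40,0,0,-28,123,146,11,60,0,0,-35,123]' 15
python3 -m crank '[0,0,10,0,0,-7,123,0,0,20,0,0,-14,123,0,0,30,0,0,-21,123,0,0,40,0,0,-28,123,0,0,60,0,0,-35,123]' 15
python3 -m crank '[0,0,10,0,0,-7,123,0,0,20,0,0,-14,123,0,0,20,0,0,-18,123,0,0,20,0,0,-18,123,0,0,20,0,0,-18,123]' 15
python3 - <<'E'
from h import *
go(.5822,.227,.034,88.4)
E
```

```text
time: 13.47
position: [0.5861, 0.2232, 0.1874]
tool_rot: [0.953, 0.302, 0.002, 0.0]
ft_force: [-0.3, -0.1, 1.1]
grip_width: 0.0617
grip_force: 0.0
time: 13.88
position: [0.5849, 0.2233, 0.1281]
tool_rot: [0.818, 0.575, 0.002, 0.001]
ft_force: [0.7, 0.5, 1.1]
grip_width: 0.0458
grip_force: 0.0
time: 14.3
position: [0.5832, 0.2236, 0.1071]
tool_rot: [0.721, 0.693, -0.0, 0.0]
ft_force: [-0.1, 0.2, -0.0]
grip_width: 0.0451
grip_force: 0.0
t14.3 pos [0.5832 0.2236 0.1071] x-axis yaw 87.72 z [ 0. -0. -1.] F [-0.1  0.2 -0. ] w 0.0451 0.0 q [ 0.19  0.71  1.54 -0.    0.89  0.23]
shift mm [ 3.4 -1.2 73.1] az -0.7
```

```bash

python3 -m crank '[3,-1,20,0,0,-0.7,123,3,-1,45,0,0,-0.7,123,3,-1,60,0,0,-0.7,123,3,-1,68,0,0,-0.7,123,3,-1,73,0,0,-0.7,123]' 15
python3 -m crank '[0,0,0,0,0,0,255,0,0,0,0,0,0,255,0,0,0,0,0,0,255,0,0,0,0,0,0,255,0,0,0,0,0,0,255]' 15
python3 -m crank '[0,0,0,0,0,0,255,0,0,0,0,0,0,255,0,0,-15,0,0,0,255,0,0,-50,0,0,0,255,0,0,-90,0,0,0,255]' 15
python3 -m crank '[-35,-5,-5,0,0,7,255,-70,-10,-10,0,0,14,255,-105,-15,-15,0,0,21,255,-140,-20,-20,0,0,28,255,-175,-25,-20,0,0,35,255]' 15
python3 - <<'E'
from h import *
go(.541,-.119,.14,0)
E
```

```text
time: 14.72
position: [0.5816, 0.2276, 0.0336]
tool_rot: [0.716, 0.698, -0.0, -0.0]
ft_force: [-0.2, -0.1, -0.0]
grip_width: 0.0451
grip_force: 0.0
time: 15.13
position: [0.5822, 0.2284, 0.0354]
tool_rot: [0.715, 0.699, 0.001, 0.001]
ft_force: [0.1, -1.0, 2.8]
grip_width: 0.0204
grip_force: 15.1
time: 15.55
position: [0.5793, 0.2277, 0.1227]
tool_rot: [0.715, 0.699, -0.003, -0.002]
ft_force: [0.2, 0.4, -1.0]
grip_width: 0.0202
grip_force: 15.0
time: 15.97
position: [0.5524, 0.0526, 0.1455]
tool_rot: [0.894, 0.449, 0.001, 0.001]
ft_force: [0.8, -0.6, 0.2]
grip_width: 0.0203
grip_force: 15.0
t16.0 pos [0.5524 0.0526 0.1455] x-axis yaw 53.35 z [ 0.002 -0.    -1.   ] F [ 0.8 -0.6  0.2] w 0.0203 15.0 q [-0.11  0.58  1.7  -0.    0.86  0.53]
shift mm [-144.5   93.3    5.5] az 53.3
```

```bash

python3 -m crank '[-29,18,0,0,0,7,255,-58,37,0,0,0,14,255,-87,56,0,0,0,21,255,-116,75,0,0,0,28,255,-144,93,5,0,0,35,255]' 15
python3 -m crank '[0,0,0,0,0,7,255,0,0,0,0,0,14,255,0,0,0,0,0,18.3,255,0,0,0,0,0,18.3,255,0,0,0,0,0,18.3,255]' 15
python3 - <<'E'
from h import *
go(.541,-.119,.064,0)
c,o=wrist(); np.savez("w6.npz",**c); cv2.imwrite("pics/w6.png",c["pixels"][:,:,::-1])
E
```

```text
time: 16.38
position: [0.5422, -0.1192, 0.1401]
tool_rot: [0.987, 0.159, 0.001, 0.001]
ft_force: [0.7, 0.6, -0.1]
grip_width: 0.0197
grip_force: 15.0
time: 16.8
position: [0.5418, -0.1172, 0.1393]
tool_rot: [1.0, 0.004, -0.0, -0.0]
ft_force: [-0.0, 1.0, 0.5]
grip_width: 0.02
grip_force: 15.0
t16.8 pos [ 0.5418 -0.1172  0.1393] x-axis yaw 0.47 z [-0.  0. -1.] F [-0.   1.   0.5] w 0.02 15.0 q [-0.41  0.59  1.71  0.    0.85  1.15]
shift mm [-0.8  1.8 75.3] az 0.5
```

View pics/w6.png

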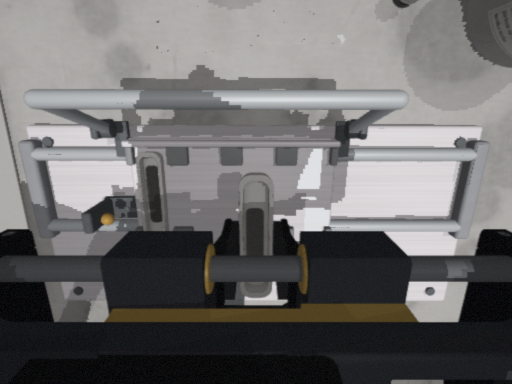

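The boat is held straight with its far end at (256,176); the lane-4 boat is in place at (150,185). I'll nudge +2 mm in x and place it in lane 2.

```bash

python3 -m crank '[1,2,20,0,0,0.5,255,1.5,2,45,0,0,0.5,255,1.5,2,60,0,0,0.5,255,1.5,2,68,0,0,0.5,255,1.5,2,72,0,0,0.5,255]' 15
python3 -m crank '[0,0,2,0,0,0,255,0,0,3,0,0,0,255,0,0,3,0,0,0,200,0,0,3,0,0,0,180,0,0,3,0,0,0,170]' 15
python3 -m crank '[0,0,0,0,0,0,170,0,0,-15,0,0,0,170,0,0,-40,0,0,0,150,0,0,-70,0,0,0,130,0,0,-100,0,0,0,0]' 15
python3 - <<'E'
from h import *
go(.42,.30,.25,0)
E
```

```text
time: 17.27
position: [0.5429, -0.1187, 0.0662]
tool_rot: [1.0, -0.001, -0.001, -0.0]
ft_force: [-1.0, 0.2, -0.7]
grip_width: 0.0201
grip_force: 15.0
time: 17.68
position: [0.5443, -0.1195, 0.0652]
tool_rot: [1.0, -0.001, 0.001, 0.0]
ft_force: [1.1, 0.2, -0.3]
grip_width: 0.0259
grip_force: 0.0
time: 18.1
position: [0.5431, -0.1191, 0.1651]
tool_rot: [1.0, -0.001, -0.001, -0.0]
ft_force: [0.8, 0.1, 0.2]
grip_width: 0.0419
grip_force: 0.0
t18.1 pos [ 0.5431 -0.1191  0.1651] x-axis yaw -0.15 z [-0.001  0.001 -1.   ] F [0.8 0.1 0.2] w 0.0419 0.0 q [-0.42  0.55  1.68  0.    0.91  1.16]
shift mm [-124.3 -418.8  -84.5] az -0.1
```

```bash

python3 -m crank '[-11,-38,-12,0,0,0,0,-22,-76,-24,0,0,0,0,-33,-114,-36,0,0,0,0,-44,-152,-48,0,0,0,0,-55,-190,-60,0,0,0,0]'
python3 -m crank '[-12,-38,-6,0,0,0,0,-24,-76,-12,0,0,0,0,-36,-114,-18,0,0,0,0,-48,-152,-24,0,0,0,0,-60,-190,-24,0,0,0,0]'
python3 -m crank '[-9,-30,0,0,0,0,0,-9,-38,0,0,0,0,0,-9,-38,0,0,0,0,0,-9,-38,0,0,0,0,0,-9,-38,0,0,0,0,0]'
python3 - <<'E'
from h import *
st()
c,o=wrist(); np.savez("w7.npz",**c); cv2.imwrite("pics/w7.png",c["pixels"][:,:,::-1])
Ei=np.linalg.inv(c["extrinsics"])
for P in((.4665,.3532,.012),):
    q=c["intrinsics"]@(Ei@[*P,1])[:3]; u,v=(q[:2]/q[2]).round().astype(int); print(u,v,[boat_near(c,int(u),int(v),th=t).tolist() for t in(12,18)])
E
```

```text
time: 18.52
position: [0.4883, 0.0724, 0.2253]
tool_rot: [1.0, -0.002, 0.0, -0.0]
ft_force: [1.4, 0.7, 0.4]
grip_width: 0.0745
grip_force: 0.0
time: 18.93
position: [0.4293, 0.2631, 0.2499]
tool_rot: [1.0, -0.001, 0.002, -0.001]
ft_force: [0.8, -0.0, 0.1]
grip_width: 0.0865
grip_force: 0.0
time: 19.35
position: [0.421, 0.2979, 0.2483]
tool_rot: [1.0, -0.002, -0.0, 0.0]
ft_force: [-0.3, -0.8, -0.5]
grip_width: 0.087
grip_force: 0.0
t19.4 pos [0.421  0.2979 0.2483] x-axis yaw -0.21 z [-0.    -0.001 -1.   ] F [-0.3 -0.8 -0.5] w 0.087 0.0 q [ 0.4   0.38  1.7  -0.    1.06  1.97]
212 130 [[0.4664, 0.3533, 82.8532, 21.2296, -73.7121], [0.4665, 0.3537, 82.1149, 20.861, -73.7166]]
```

```bash

python3 -m crank '[9,-11,5,0,0,-7,123,18,-22,10,0,0,-14,123,27,-33,20,0,0,-21,123,36,-44,40,0,0,-28,123,45,-55,60,0,0,-35,123]' 15
python3 -m crank '[0,0,10,0,0,-7,123,0,0,20,0,0,-14,123,0,0,30,0,0,-21,123,0,0,40,0,0,-28,123,0,0,60,0,0,-35,123]' 15
python3 -m crank '[0,0,5,0,0,-7,123,0,0,10,0,0,-14,123,0,0,20,0,0,-21,123,0,0,20,0,0,-28,123,0,0,20,0,0,-35,123]' 15
python3 - <<'E'
from h import *
go(.4665,.3534,.034,106.4)
E
```

```text
time: 19.82
position: [0.4677, 0.353, 0.1885]
tool_rot: [0.954, 0.301, 0.001, -0.0]
ft_force: [0.6, 1.1, 0.1]
grip_width: 0.0617
grip_force: 0.0
time: 20.23
position: [0.468, 0.3529, 0.1292]
tool_rot: [0.819, 0.574, 0.002, 0.0]
ft_force: [0.9, 0.6, 0.3]
grip_width: 0.0453
grip_force: 0.0
time: 20.65
position: [0.4663, 0.352, 0.1076]
tool_rot: [0.608, 0.794, -0.001, -0.0]
ft_force: [0.5, -0.3, -0.0]
grip_width: 0.0451
grip_force: 0.0
t20.6 pos [0.4663 0.352  0.1076] x-axis yaw 105.04 z [-0.002 -0.001 -1.   ] F [ 0.5 -0.3 -0. ] w 0.0451 0.0 q [ 0.46  0.66  1.65 -0.    0.83  0.19]
shift mm [ 1.4  0.7 73.6] az -1.4
```

```bash

python3 -m crank '[1,1,20,0,0,-1.4,123,1.4,1,45,0,0,-1.4,123,1.4,1,60,0,0,-1.4,123,1.4,1,68,0,0,-1.4,123,1.4,1,73,0,0,-1.4,123]' 15
python3 -m crank '[0,0,0,0,0,0,255,0,0,0,0,0,0,255,0,0,0,0,0,0,255,0,0,0,0,0,0,255,0,0,0,0,0,0,255]' 15
python3 -m crank '[0,0,0,0,0,0,255,0,0,0,0,0,0,255,0,0,-15,0,0,0,255,0,0,-50,0,0,0,255,0,0,-100,0,0,0,255]' 15
python3 - <<'E'
from h import *
go(.541,-.165,.145,0)
E
```

```text
time: 21.07
position: [0.4666, 0.354, 0.0342]
tool_rot: [0.601, 0.799, -0.001, -0.0]
ft_force: [0.2, 0.1, -0.3]
grip_width: 0.0448
grip_force: 0.0
time: 21.48
position: [0.4669, 0.3559, 0.0363]
tool_rot: [0.6, 0.8, 0.001, 0.0]
ft_force: [-0.8, -0.8, 2.8]
grip_width: 0.0202
grip_force: 15.1
time: 21.9
position: [0.4642, 0.3545, 0.1255]
tool_rot: [0.6, 0.8, -0.003, -0.002]
ft_force: [0.4, 0.8, -0.0]
grip_width: 0.0195
grip_force: 15.0
t21.9 pos [0.4642 0.3545 0.1255] x-axis yaw 106.25 z [-0.007 -0.003 -1.   ] F [ 0.4  0.8 -0. ] w 0.0195 15.0 q [0.46 0.64 1.64 0.   0.87 0.18]
shift mm [-520.3  -71.8  -18.4] az 106.2
```

```bash

python3 -m crank '[-38,-5,-5,0,0,7,255,-76,-10,-10,0,0,14,255,-114,-15,-15,0,0,21,255,-152,-21,-20,0,0,28,255,-190,-26,-20,0,0,35,255]' 15
python3 - <<'E'
from h import *
go(.541,-.165,.145,0)
E
```

```text
time: 22.32
position: [0.4947, 0.1646, 0.1481]
tool_rot: [0.814, 0.58, 0.001, 0.0]
ft_force: [1.5, -0.1, -0.5]
grip_width: 0.0201
grip_force: 15.0
t22.3 pos [0.4947 0.1646 0.1481] x-axis yaw 70.96 z [ 0.002  0.    -1.   ] F [ 1.5 -0.1 -0.5] w 0.0201 15.0 q [0.11 0.54 1.79 0.   0.82 0.44]
shift mm [-296.5  151.3    3.1] az 71.0
```

```bash

python3 -m crank '[-34,17,0,0,0,7,255,-68,35,0,0,0,14,255,-102,52,0,0,0,21,255,-136,70,0,0,0,28,255,-170,87,0,0,0,35,255]' 15
python3 - <<'E'
from h import *
go(.541,-.165,.145,0)
E
```

```text
time: 22.73
position: [0.5223, -0.0248, 0.1471]
tool_rot: [0.951, 0.308, 0.0, -0.0]
ft_force: [-0.8, 0.7, -0.6]
grip_width: 0.0199
grip_force: 15.0
t22.7 pos [ 0.5223 -0.0248  0.1471] x-axis yaw 35.91 z [ 0.  0. -1.] F [-0.8  0.7 -0.6] w 0.0199 15.0 q [-0.26  0.54  1.78  0.    0.82  0.68]
shift mm [-67.  124.5   2.1] az 35.9
```

```bash

python3 -m crank '[-14,25,0,0,0,7,255,-28,50,0,0,0,14,255,-42,75,0,0,0,21,255,-56,100,2,0,0,28,255,-67,124,4,0,0,35,255]' 15
python3 -m crank '[0,0,0,0,0,1,255,0,0,0,0,0,1,255,0,0,0,0,0,1,255,0,0,0,0,0,1,255,0,0,0,0,0,1,255]' 15
python3 - <<'E'
from h import *
go(.541,-.165,.064,0)
c,o=wrist(); np.savez("w8.npz",**c); cv2.imwrite("pics/w8.png",c["pixels"][:,:,::-1])
E
```

```text
time: 23.15
position: [0.5412, -0.1642, 0.143]
tool_rot: [1.0, 0.008, -0.0, -0.0]
ft_force: [0.4, 0.3, -0.2]
grip_width: 0.02
grip_force: 15.0
time: 23.57
position: [0.5412, -0.1612, 0.1431]
tool_rot: [1.0, 0.003, -0.0, -0.0]
ft_force: [-0.1, 0.7, 0.2]
grip_width: 0.0201
grip_force: 15.0
t23.6 pos [ 0.5412 -0.1612  0.1431] x-axis yaw 0.38 z [-0.001  0.001 -1.   ] F [-0.1  0.7  0.2] w 0.0201 15.0 q [-0.49  0.59  1.68  0.    0.87  1.08]
shift mm [-0.2  3.8 79.1] az 0.4
```

View pics/w8.png

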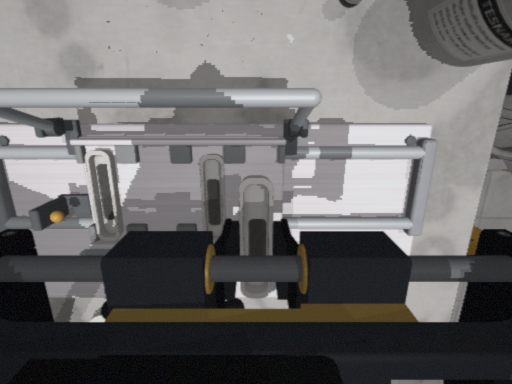

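Far end of the held boat is at (257,180), so I'll shift about +3 mm in x and 3.6 mm in -y, then lower it.

```bash
python3 -c "
from h import *
c=dict(np.load('w8.npz'))
for p in((235,154),(181,154),(127,154)):print(ray(c,*p,.042).round(4))
print(ray(c,257,179,.125).round(4), ray(c,212,157,.046).round(4), ray(c,100,152,.046).round(4))"
python3 -m crank '[1,2,10,0,0,0.3,255,3,3.5,30,0,0,0.3,255,3,3.5,50,0,0,0.3,255,3,3.5,65,0,0,0.3,255,3,3.5,70,0,0,0.3,255]' 15
python3 - <<'E'
from h import *
go(.5437,-.165,.065,0)
E
```

```text
[ 0.5779 -0.1434  0.042 ]
[ 0.5776 -0.0979  0.042 ]
[ 0.5774 -0.0524  0.042 ]
[ 0.5781 -0.1616  0.125 ] [ 0.576  -0.1246  0.046 ] [ 0.5796 -0.032   0.046 ]
time: 24.03
position: [0.5431, -0.165, 0.0703]
tool_rot: [1.0, -0.0, -0.002, -0.001]
ft_force: [-0.3, 0.2, 0.0]
grip_width: 0.0199
grip_force: 15.0
t24.0 pos [ 0.5431 -0.165   0.0703] x-axis yaw -0.01 z [-0.004  0.002 -1.   ] F [-0.3  0.2  0. ] w 0.0199 15.0 q [-0.49  0.71  1.71 -0.    0.73  1.08]
shift mm [0.6 0.  5.3] az -0.0
```

```bash

python3 -m crank '[0.5,1,3,0,0,0,255,0.5,1,5,0,0,0,255,0.5,1,5,0,0,0,200,0.5,1,5,0,0,0,180,0.5,1,5,0,0,0,170]' 15
python3 -m crank '[0,0,0,0,0,0,170,0,0,-15,0,0,0,170,0,0,-40,0,0,0,150,0,0,-70,0,0,0,130,0,0,-100,0,0,0,130]' 15
python3 -m crank '[-10,-20,-20,0,0,0,255,-20,-40,-40,0,0,0,255,-30,-60,-60,0,0,0,255,-40,-65,-65,0,0,0,255,-45,-65,-65,0,0,0,255]' 15
python3 - <<'E'
from h import *
st()
c,o=wrist(); np.savez("w9.npz",**c); im=c["pixels"][:,:,::-1]; cv2.imwrite("pics/w9.png",cv2.resize(im[60:250,120:400],(800,543),interpolation=cv2.INTER_CUBIC))
E
```

```text
time: 24.45
position: [0.5457, -0.1674, 0.0689]
tool_rot: [1.0, -0.0, 0.001, 0.0]
ft_force: [0.8, -0.1, -0.4]
grip_width: 0.0258
grip_force: 0.0
time: 24.87
position: [0.5447, -0.1669, 0.1691]
tool_rot: [1.0, -0.0, -0.001, -0.0]
ft_force: [0.5, -0.1, -0.1]
grip_width: 0.04
grip_force: 0.0
time: 25.28
position: [0.4995, -0.1011, 0.2348]
tool_rot: [1.0, 0.001, 0.001, 0.001]
ft_force: [-0.3, -0.1, -0.7]
grip_width: 0.0173
grip_force: 0.0
t25.3 pos [ 0.4995 -0.1011  0.2348] x-axis yaw 0.08 z [ 0.003 -0.001 -1.   ] F [-0.3 -0.1 -0.7] w 0.0173 0.0 q [-0.42  0.39  1.73 -0.    1.01  1.15]
```

View pics/w9.png

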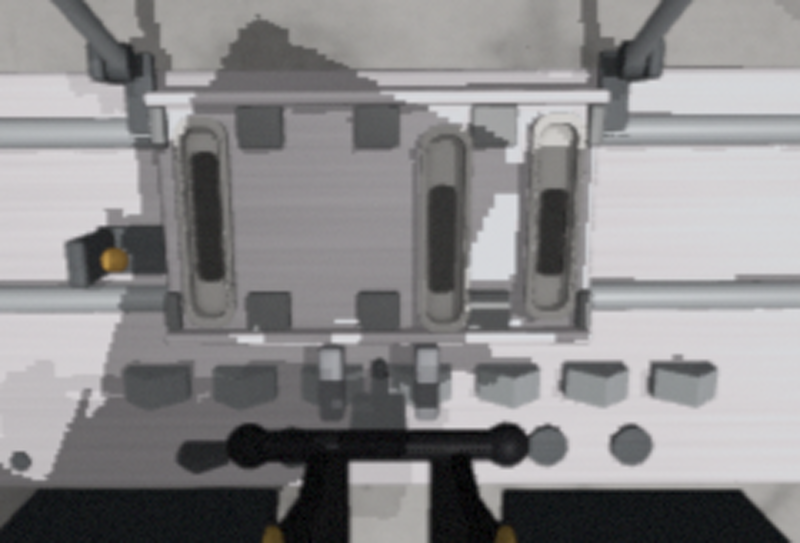

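All three boats are inside their lanes: lane 4 at (206,219), lane 2 at (443,226) and lane 1 at (555,214). Checking the numbers.

```bash
python3 -c "
from h import *
c=dict(np.load('w9.npz'))
f=lambda x,y,z:ray(c,120+x/2.857,60+y/2.858,z).round(4)
for e in(((206,118),(206,318)),((443,127),(442,325)),((555,113),(550,312))):
  a,b=f(*e[0],.046),f(*e[1],.046);print('boat',(a+b)/2,np.linalg.norm(a-b))
for p in((260,128),(377,127),(494,126),(269,310),(378,310),(490,308)):print(f(*p,.042))
print('keeper arm',f(70,0,.11),f(680,0,.11))"
```

```text
boat [ 0.5408  -0.02915  0.046  ] 0.07875258725908629
boat [ 0.53775 -0.1232   0.046  ] 0.078309194862417
boat [ 0.5431 -0.1668  0.046 ] 0.07804332130297885
[ 0.5764 -0.0515  0.042 ]
[ 0.5769 -0.0972  0.042 ]
[ 0.5773 -0.1428  0.042 ]
[ 0.504  -0.0521  0.042 ]
[ 0.504  -0.0974  0.042 ]
[ 0.5049 -0.1439  0.042 ]
keeper arm [ 0.6129 -0.0069  0.11  ] [ 0.6131 -0.188   0.11  ]
```

Offsets are all within 3–4 mm. I'll pinch the keeper bar again over the empty lane 3 and bring it down.

```bash

python3 -m crank '[24,-5,0,0,0,-7,130,48,-10,0,0,0,-14,130,72,-15,0,0,0,-21,130,96,-21,0,0,0,-28,130,120,-27,0,0,0,-35,130]' 25
python3 -m crank '[0,0,0,0,0,-7,130,0,0,0,0,0,-14,130,0,0,0,0,0,-21,130,0,0,0,0,0,-28,130,0,0,0,0,0,-35,130]'
python3 -m crank '[0,0,0,0,0,-7,130,0,0,0,0,0,-14,130,0,0,0,0,0,-20,130,0,0,0,0,0,-20,130,0,0,0,0,0,-20,130]'
python3 - <<'E'
from h import *
go(.620,-.074,.130,90)
E
```

```text
time: 25.75
position: [0.6212, -0.0764, 0.2311]
tool_rot: [0.953, 0.302, -0.001, -0.0]
ft_force: [-0.6, 0.2, 0.7]
grip_width: 0.038
grip_force: 0.0
time: 26.17
position: [0.6201, -0.0766, 0.2308]
tool_rot: [0.818, 0.575, -0.001, -0.001]
ft_force: [0.3, 0.2, -0.1]
grip_width: 0.0427
grip_force: 0.0
time: 26.58
position: [0.6201, -0.0762, 0.2315]
tool_rot: [0.709, 0.705, -0.001, -0.001]
ft_force: [-0.5, 1.0, 0.3]
grip_width: 0.0429
grip_force: 0.0
t26.6 pos [ 0.6201 -0.0762  0.2315] x-axis yaw 89.73 z [-0.002  0.    -1.   ] F [-0.5  1.   0.3] w 0.0429 0.0 q [-0.3   0.55  1.45 -0.    1.15 -0.3 ]
shift mm [2.200e+00 1.000e-01 1.015e+02] az -0.3
```

```bash

python3 -m crank '[2,0,25,0,0,0,130,2,0,55,0,0,0,130,2,0,80,0,0,0,130,2,0,94,0,0,0,130,2,0,101,0,0,0,130]'
python3 -m crank '[0,0,0,0,0,0,255,0,0,0,0,0,0,255,0,0,0,0,0,0,255,0,0,0,0,0,0,255,0,0,0,0,0,0,255]' 25
python3 -m crank '[0,0,0,0,0,0,255,0,0,0,0,0,0,255,0,0,0,0,0,0,255,0,0,0,0,0,0,255,0,0,0,0,0,0,255]' 25
python3 - <<'E'
from h import *
st()
E
```

```text
time: 27.0
position: [0.6185, -0.0733, 0.1287]
tool_rot: [0.708, 0.706, -0.001, -0.002]
ft_force: [-0.4, 0.6, -0.6]
grip_width: 0.0427
grip_force: 0.0
time: 27.42
position: [0.621, -0.0734, 0.1334]
tool_rot: [0.707, 0.707, 0.001, 0.001]
ft_force: [0.0, -0.4, 0.1]
grip_width: 0.0174
grip_force: 0.0
time: 27.83
position: [0.6212, -0.0734, 0.1331]
tool_rot: [0.707, 0.707, 0.001, 0.001]
ft_force: [0.6, 0.1, 5.4]
grip_width: 0.0088
grip_force: 25.0
t27.8 pos [ 0.6212 -0.0734  0.1331] x-axis yaw 89.95 z [ 0.003 -0.001 -1.   ] F [0.6 0.1 5.4] w 0.0088 25.0 q [-0.3   0.67  1.53  0.    0.94 -0.3 ]
```

```bash

python3 -m crank '[0,-11,-2,0,0,0,255,0,-26,-3,0,0,0,255,0,-40,0,0,0,0,255,0,-53,5,0,0,0,255,0,-65.5,12.5,0,0,0,255]' 25
python3 -m crank '[0,-5.4,4.7,0,0,0,255,0,-10.3,10,0,0,0,255,0,-14.6,15.7,0,0,0,255,0,-18.4,22,0,0,0,255,0,-21.5,28.4,0,0,0,255]' 25
python3 -m crank '[0,0,0,0,0,0,255,0,0,0,0,0,0,255,0,0,0,0,0,0,255,0,0,0,0,0,0,255,0,0,0,0,0,0,255]' 25
python3 - <<'E'
from h import *
st()
E
```

```text
time: 28.25
position: [0.5572, -0.0739, 0.121]
tool_rot: [0.707, 0.707, 0.002, 0.004]
ft_force: [4.5, -0.4, -0.1]
grip_width: 0.0092
grip_force: 25.0
time: 28.67
position: [0.5341, -0.0735, 0.0908]
tool_rot: [0.707, 0.707, 0.001, 0.001]
ft_force: [5.3, -0.0, 1.7]
grip_width: 0.0092
grip_force: 25.0
time: 29.08
position: [0.5338, -0.0733, 0.0902]
tool_rot: [0.707, 0.707, 0.0, 0.0]
ft_force: [5.3, -0.7, -2.1]
grip_width: 0.0093
grip_force: 25.0
t29.1 pos [ 0.5338 -0.0733  0.0902] x-axis yaw 89.95 z [ 0.001 -0.    -1.   ] F [ 5.3 -0.7 -2.1] w 0.0093 25.0 q [-0.34  0.65  1.78  0.    0.71 -0.34]
```

```bash

python3 -m crank '[0,-1.5,6,0,0,0,255,0,-3,11,0,0,0,255,0,-4,17,0,0,0,255,0,-5,24,0,0,0,255,0,-5,27,0,0,0,255]' 45
python3 -m crank '[0,0,0,0,0,0,255,0,0,0,0,0,0,255,0,0,0,0,0,0,255,0,0,0,0,0,0,255,0,0,0,0,0,0,255]' 45
python3 - <<'E'
from h import *
st()
E
```

```text
time: 29.5
position: [0.5293, -0.0733, 0.0636]
tool_rot: [0.708, 0.707, 0.001, 0.001]
ft_force: [5.3, 0.7, 4.4]
grip_width: 0.0085
grip_force: 45.0
time: 29.92
position: [0.5293, -0.0734, 0.0636]
tool_rot: [0.707, 0.707, 0.001, 0.001]
ft_force: [6.1, -0.9, 1.2]
grip_width: 0.0085
grip_force: 45.0
t29.9 pos [ 0.5293 -0.0734  0.0636] x-axis yaw 89.94 z [ 0.002 -0.001 -1.   ] F [ 6.1 -0.9  1.2] w 0.0085 45.0 q [-0.35  0.7   1.8   0.    0.64 -0.35]
```

```bash

python3 -m crank '[0,0,0,0,0,0,185,0,0,0,0,0,0,185,0,0,0,0,0,0,185,0,0,-20,0,0,0,185,0,0,-60,0,0,0,185]' 25
python3 -m crank '[0,0,0,0,0,0,255,0,0,0,0,0,0,255,0,0,0,0,0,0,255,0,0,0,0,0,0,255,0,0,0,0,0,0,255]' 25
python3 -m crank '[0,0,0,0,0,0,255,0,0,15,0,0,0,255,0,0,25,0,0,0,255,0,0,32,0,0,0,255,0,0,36,0,0,0,255]' 25
python3 - <<'E'
from h import *
go(.5285,-.0734,.082,90)
E
```

```text
time: 30.33
position: [0.5226, -0.0714, 0.1198]
tool_rot: [0.707, 0.707, -0.004, -0.007]
ft_force: [0.5, -0.1, 0.0]
grip_width: 0.0231
grip_force: 0.0
time: 30.75
position: [0.5267, -0.0726, 0.1227]
tool_rot: [0.707, 0.707, -0.001, -0.002]
ft_force: [0.5, 0.3, -0.0]
grip_width: 0.0022
grip_force: 0.0
time: 31.17
position: [0.5273, -0.0728, 0.0866]
tool_rot: [0.707, 0.707, -0.001, -0.001]
ft_force: [-0.8, -0.1, 0.0]
grip_width: 0.0005
grip_force: 0.0
t31.2 pos [ 0.5273 -0.0728  0.0866] x-axis yaw 89.95 z [-0.003  0.001 -1.   ] F [-0.8 -0.1  0. ] w 0.0005 0.0 q [-0.35  0.65  1.79  0.    0.7  -0.35]
shift mm [-0.6  1.2  4.6] az -0.1
```

```bash

python3 -m crank '[0,1,2,0,0,0,255,0,1,3.5,0,0,0,255,0,1,5,0,0,0,255,0,1,6,0,0,0,255,0,1,6,0,0,0,255]' 25
python3 -m crank '[0,0,1,0,0,0,255,0,0,2,0,0,0,255,0,0,3,0,0,0,255,0,0,3,0,0,0,255,0,0,3,0,0,0,255]' 25
python3 - <<'E'
from h import *
st()
E
```

```text
time: 31.58
position: [0.5295, -0.0732, 0.0832]
tool_rot: [0.707, 0.707, 0.0, 0.0]
ft_force: [-1.9, 0.3, 4.5]
grip_width: 0.0008
grip_force: 2.3
time: 32.0
position: [0.5295, -0.0733, 0.0826]
tool_rot: [0.707, 0.707, 0.0, 0.001]
ft_force: [-4.9, 2.0, 22.9]
grip_width: -0.0001
grip_force: 11.2
t32.0 pos [ 0.5295 -0.0733  0.0826] x-axis yaw 89.98 z [ 0.002 -0.001 -1.   ] F [-4.9  2.  22.9] w -0.0001 11.2 q [-0.35  0.66  1.79 -0.    0.69 -0.35]
```

The bar top contacts stiffly at z≈0.0577, which is the shut height, so the keeper is closed. Next is the release bar.

```bash

python3 -m crank '[0,0,-20,0,0,0,255,0,0,-50,0,0,0,255,0,0,-80,0,0,0,130,-12,-32,-80,0,0,0,130,-25,-64,-80,0,0,0,130]' 25
python3 -m crank '[0,0,0,0,0,0,130,0,0,0,0,0,0,130,0,0,0,0,0,0,130,0,0,0,0,0,0,130,0,0,0,0,0,0,130]' 25
python3 - <<'E'
from h import *
c=robot.camera("scene"); cv2.imwrite("pics/s4.png",cv2.resize(c["pixels"][120:210,240:330,::-1],(600,600),interpolation=cv2.INTER_CUBIC))
go(.4655,-.098,.101,90)
E
```

```text
time: 32.42
position: [0.4677, -0.099, 0.1617]
tool_rot: [0.706, 0.708, 0.001, 0.004]
ft_force: [-0.9, -0.3, -0.5]
grip_width: 0.0133
grip_force: 0.0
time: 32.83
position: [0.4664, -0.0981, 0.1592]
tool_rot: [0.707, 0.707, 0.0, 0.001]
ft_force: [-0.3, -0.5, -0.6]
grip_width: 0.0408
grip_force: 0.0
t32.9 pos [ 0.4662 -0.098   0.1591] x-axis yaw 90.0 z [ 0.001 -0.    -1.   ] F [-0.1 -0.5  0.7] w 0.0418 0.0 q [-0.44  0.47  1.89  0.    0.78 -0.44]
shift mm [ 0.  -0.8 58.1] az -0.0
```

View pics/s4.png

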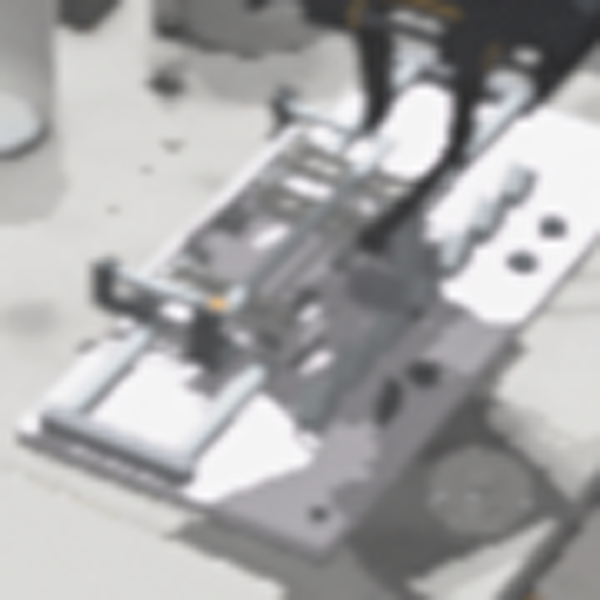

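The keeper arm lies flat in the ball catch at (215,302), so it is shut. Descending to pinch the grip.

```bash

python3 -m crank '[0,-1,15,0,0,0,130,0,-1,30,0,0,0,130,0,-1,45,0,0,0,130,0,-1,54,0,0,0,130,0,-1,58,0,0,0,130]' 25
python3 -m crank '[0,0,0,0,0,0,255,0,0,0,0,0,0,255,0,0,0,0,0,0,255,0,0,0,0,0,0,255,0,0,0,0,0,0,255]' 25
python3 -m crank '[0,0,0,0,0,0,255,0,0,0,0,0,0,255,0,0,0,0,0,0,255,0,0,0,0,0,0,255,0,0,0,0,0,0,255]' 50
python3 - <<'E'
from h import *
st()
E
```

```text
time: 33.3
position: [0.464, -0.0976, 0.0998]
tool_rot: [0.707, 0.707, -0.0, -0.001]
ft_force: [0.8, 0.9, 0.3]
grip_width: 0.0425
grip_force: 0.0
time: 33.72
position: [0.4646, -0.0982, 0.1018]
tool_rot: [0.707, 0.707, 0.0, 0.001]
ft_force: [-0.4, 0.6, -0.3]
grip_width: 0.0169
grip_force: 0.0
time: 34.13
position: [0.4664, -0.0987, 0.1018]
tool_rot: [0.708, 0.707, 0.001, 0.002]
ft_force: [4.9, 1.4, -0.5]
grip_width: 0.0102
grip_force: 50.0
t34.1 pos [ 0.4664 -0.0987  0.1018] x-axis yaw 89.92 z [ 0.005 -0.002 -1.   ] F [ 4.9  1.4 -0.5] w 0.0102 50.0 q [-0.44  0.58  1.93  0.    0.63 -0.44]
```

```bash

python3 -m crank '[0,1,-6,0,0,0,255,0,1,-12,0,0,0,255,0,1,-18,0,0,0,255,0,1,-24,0,0,0,255,0,1,-27.5,0,0,0,255]' 55
python3 -m crank '[0,0,0,0,0,0,255,0,0,0,0,0,0,255,0,0,0,0,0,0,255,0,0,0,0,0,0,255,0,0,0,0,0,0,255]' 55
python3 - <<'E'
from h import *
st()
E
```

```text
time: 34.55
position: [0.4665, -0.0986, 0.1294]
tool_rot: [0.707, 0.707, 0.001, 0.002]
ft_force: [6.1, -0.4, -8.4]
grip_width: 0.0102
grip_force: 55.0
time: 34.97
position: [0.4665, -0.0986, 0.1288]
tool_rot: [0.707, 0.707, 0.001, 0.001]
ft_force: [5.8, -0.1, -8.2]
grip_width: 0.0103
grip_force: 55.0
t35.0 pos [ 0.4665 -0.0986  0.1288] x-axis yaw 89.94 z [ 0.003 -0.001 -1.   ] F [ 5.8 -0.1 -8.2] w 0.0103 55.0 q [-0.44  0.53  1.91  0.    0.7  -0.44]
```

```bash

python3 -m crank '[5,0,0,0,0,0,255,13,0,0,0,0,0,255,23,0,0,0,0,0,255,33,0,0,0,0,0,255,42,0,0,0,0,0,255]' 55
python3 -m crank '[10,0,0,0,0,0,255,20,0,0,0,0,0,255,29,0,0,0,0,0,255,35,0,0,0,0,0,255,38,0,0,0,0,0,255]' 55
python3 -m crank '[0,0,0,0,0,0,255,0,0,0,0,0,0,255,0,0,0,0,0,0,255,0,0,0,0,0,0,255,0,0,0,0,0,0,255]' 55
python3 - <<'E'
from h import *
st()
E
```

```text
time: 35.38
position: [0.4662, -0.0564, 0.1287]
tool_rot: [0.707, 0.707, 0.0, 0.001]
ft_force: [5.8, -1.7, -7.2]
grip_width: 0.0104
grip_force: 55.0
time: 35.8
position: [0.4659, -0.0176, 0.1287]
tool_rot: [0.707, 0.707, 0.0, 0.001]
ft_force: [5.2, -1.4, -7.3]
grip_width: 0.0103
grip_force: 55.0
time: 36.22
position: [0.4659, -0.0179, 0.1287]
tool_rot: [0.707, 0.707, 0.001, 0.001]
ft_force: [5.4, 1.7, -7.5]
grip_width: 0.0105
grip_force: 55.0
t36.2 pos [ 0.4659 -0.0179  0.1287] x-axis yaw 89.96 z [ 0.002 -0.    -1.   ] F [ 5.4  1.7 -7.5] w 0.0105 55.0 q [-0.28  0.52  1.93  0.    0.69 -0.28]
```

```bash

python3 -m crank '[0,0,6,0,0,0,255,0,0,12,0,0,0,255,0,0,18,0,0,0,255,0,0,24,0,0,0,255,0,0,27,0,0,0,255]' 55
python3 -m crank '[0,0,0,0,0,0,255,0,0,0,0,0,0,255,0,0,0,0,0,0,130,0,0,0,0,0,0,130,0,0,0,0,0,0,130]' 25
python3 -m crank '[0,0,0,0,0,0,130,0,0,-10,0,0,0,130,0,0,-40,0,0,0,130,0,0,-80,0,0,0,130,0,0,-120,0,0,0,130]' 25
python3 -m crank '[-20,0,0,0,0,0,130,-60,0,0,0,0,0,130,-90,0,0,0,0,0,130,-90,0,0,0,0,0,130,-90,0,0,0,0,0,130]' 25
python3 - <<'E'
from h import *
st()
c,o=wrist(); np.savez("w10.npz",**c); cv2.imwrite("pics/w10.png",c["pixels"][:,:,::-1])
E
```

```text
time: 36.63
position: [0.4657, -0.0182, 0.1013]
tool_rot: [0.707, 0.707, 0.0, 0.0]
ft_force: [-0.1, 1.6, 29.3]
grip_width: 0.0107
grip_force: 55.0
time: 37.05
position: [0.4632, -0.0176, 0.1015]
tool_rot: [0.707, 0.707, -0.001, -0.002]
ft_force: [-0.1, -0.1, -0.2]
grip_width: 0.0238
grip_force: 0.0
time: 37.47
position: [0.4631, -0.0176, 0.2221]
tool_rot: [0.707, 0.707, -0.001, -0.002]
ft_force: [2.1, 0.2, -0.8]
grip_width: 0.0424
grip_force: 0.0
time: 37.88
position: [0.4643, -0.109, 0.2216]
tool_rot: [0.709, 0.706, -0.0, -0.001]
ft_force: [-0.4, -0.8, -0.1]
grip_width: 0.0427
grip_force: 0.0
t37.9 pos [ 0.4643 -0.109   0.2216] x-axis yaw 89.76 z [-0.001  0.001 -1.   ] F [-0.4 -0.8 -0.1] w 0.0427 0.0 q [-0.47  0.37  1.82  0.    0.95 -0.46]
```

View pics/w10.png

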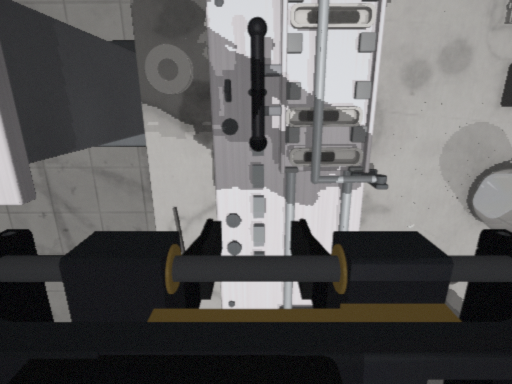

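The boats sit under the shut bar at rows 16, 116 and 156. The plate is at (227,91) and the grip's stem at (257,92). Quick numeric check, then hand in.

```bash
python3 - <<'E'
from h import *
c=dict(np.load("w10.npz"))
print("plate",ray(c,227,91,.03).round(4),"grip mid",((ray(c,257,26,.095)+ray(c,258,143,.095))/2).round(4))
for p in((330,17),(324,116),(325,156)): print("boat",ray(c,*p,.046).round(4))
for p in((292,43),(292,90),(369,90)): print("stub",ray(c,*p,.042).round(4))
print("keeper bar",ray(c,320,90,.053).round(4))
E
```

```text
plate [ 0.4321 -0.0171  0.03  ] grip mid [ 0.4652 -0.0171  0.095 ]
boat [0.5361 0.05   0.046 ]
boat [ 0.5363 -0.0434  0.046 ]
boat [ 0.5401 -0.0865  0.046 ]
stub [0.5003 0.028  0.042 ]
stub [ 0.5018 -0.0169  0.042 ]
stub [ 0.5829 -0.0172  0.042 ]
keeper bar [ 0.5289 -0.0175  0.053 ]
```

```bash
python3 -c "
from rig import robot
print(robot.hand_in())"
```

```text
the job is handed in; nothing more can be done
None
```

I handed the job in, and my last checks looked right: the three boats present lie in lanes 1, 2 and 4 with the keeper snapped shut over them, and the carriage is caught in the +0.08 notch opposite the index plate; hand-in returned no verdict.

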